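# Set up a gel caster whose comb is in the way

### The arm

A 6-joint arm with a two-finger parallel gripper is mounted at the origin on a cart in front of the work surface, level with it; the furniture and walls round the work are solid. World frame = base frame: x ahead of the robot, y to its left, z up, the work surface at z = 0. Lengths are in m, angles in rad, forces in N, time in s.
With the tool pointing down it reaches from about 0.35 to 1 m from the base axis. Payload 7.1 kg.
Tool frame: the origin (TCP) lies midway between the tips of the shut fingers; the grasp point (between the pads) lies 19 mm behind it; z points along the fingers, y is the direction in which the jaws open and shut (so a half turn about z gives the same grasp; the last joint's range is limited). The gripper opens to 85 mm and grips with 20 to 120 N. Pads are 22 mm wide; open, the fingers measure 114 mm over their backs; the gripper's body (76 mm by 85 mm) begins 54 mm behind the grasp point. The pads swing forward as they close: fully open they stand 13 mm farther back than shut.
Start: joints at [-1.359, 0.423, 1.63, -0, 1.089, -0.019], TCP at [0.143, -0.608, 0.231] pointing down, gripper open.
Joint ranges: [-3, 3], [-0.9, 2.11], [0.09, 2.58], [-1.31, 4.45], [0.11, 2.69], [-2.54, 2.54]. Speed limits (rad/s): [2.39, 2.39, 3.01, 3.14, 3.14, 3.14].

### API

Orientations are given as a unit quaternion [w, x, y, z].
In Python, from plant import robot gives the robot as it stands.
- The arm moves only by the tool drive_tool, never from a script. Its argument "moves" is a list that holds one entry, the list of rows, each a list of 7 numbers: the opening, from 0 (shut) to 1 (fully open), then the shift along the tool's x, y, z in m, then the turn, a rotation vector about the tool's x, y, z in degrees. In form: [[[grip, x, y, z, rx, ry, rz], ...]]. A call has 1 to 12 rows; each row is the pose to reach, as a shift and turn from the pose commanded when the call began, along the tool's axes at that moment; what a row does not reach only later rows make up. A row lasts 1/10 s, in which the tool goes at most 50 mm and 8.59 degrees, less where a joint would pass 70% of its speed; a pose out of reach is approached as far as the arm can. A call with a gripper value outside its range is refused whole. The fingers move at their own pace and stop on an object; the grip force is fixed at half the most. Time passes only in rows, so rows that repeat a pose let the fingers close. It gives the time, the measured TCP pose, the force and the opening at its end, in the units of the state.
- robot.get_obs(): the state, without advancing time (a new reading comes with each control period).
- robot.camera(name): name is "scene" or "top"; returns a dict with "frame" (420x560x3 uint8, red, green, blue), "fx", "fy", "cx", "cy" (pixels), "k1" (the pictures are not rectified: a ray, as slopes to the right and down, at radius r is drawn at 1 + k1 r^2 times it, then the intrinsics apply), "world_from_camera" (4x4, takes a point from camera to world coordinates). Camera axes: x right, y down, z forward; pixel columns grow to the right and rows downward; lengths in m; the calibration is good to about 2 mm. A picture is of the moment at which its call begins. There is no depth.
- robot.job_done(): hands the job in, once; it reports no verdict.
The state is a dict: "t": time; "joint_positions": joint angles; "joint_vel": joint speeds; "joint_torque": joint torques, N m; "tcp_pos": TCP position; "tool_rot": TCP orientation; "contact_force": force on the tool from outside, world axes, zero at the start; "wrist_torque": the same for the moment, N m; "grip_width": finger opening in m.
Only numpy, scipy, OpenCV 4.12 (cv2) and the standard library are available. Lean on these libraries where they do the work, as an engineer would, in place of code of your own. Each camera call takes 0.05 s, during which the arm holds its last target. There are 200 camera calls.

### The job

Get the gel caster ready for pouring. It was put away shut with its comb still standing across the bed: lift the comb out and stand it upright on its feet on the worktop, and throw the lever right up so that the gate is drawn back. Then take the clear casting tray off the sloping draining rack, lay it flat in the bed between the two gaskets, and push the lever fully down over centre so that it locks and stays down by itself with the tray squeezed tight between the gaskets; leave the marker, tape roll, timer and pipette where they are.

Things in the scene. Friction and masses are not known exactly. Their poses are not given: they have to be found in the camera images.
- caster: Gel caster, fixed: grey base plate 12 mm thick (its top is the bed) from x -113 to +69 mm, 112 mm wide. Origin on the worktop below the bed; x runs along the bed from the lever to the fixed end wall, z up. Two rails along the bed: inner faces y +-31.5, outer +-47 mm, 16 mm above the worktop; on them ridges, 19 mm high, at x -2.5 to 1.5 and 28.5 to 32.5 mm locate the comb's feet.
- end_gasket (a point): Middle of the fixed end wall's rubber gasket, its face at caster x = +50 mm; the wall is 90 mm wide, its top 44 mm above the worktop. Axes as the caster's.
- bed (a point): Point on the bed, 12 mm above the worktop, where the middle of the tray's underside is best set down: caster x = -4 mm, y = 0. With the lever right up the tray then has about 4 mm of play at each end (less if the lever is not right up) but only 1.5 mm at each side: if it lands on a rail it rides 4 mm high and must be felt in; with the lever down the gap is shorter than the tray. Axes as the caster's.
- gate: Grey sliding gate facing the fixed wall, 74 mm wide, top 47 mm above the worktop, with a spring-backed rubber gasket, driven by the lever through a link. Origin on the worktop below the gasket's face: at caster x = -47 mm with the lever locked, about -58 mm with it right up.
- lever (a joint): Toggle lever, rad: 0 = locked, level, pointing along caster -x (so it starts; stop 0.2 past centre); 0.2 dead centre; 1.55 right up, gate drawn back. Opening swings the grip up, then towards the bed. Friction (3 N at the grip) holds it where left. With a tray in the bed it stiffens below about 0.9 and needs 5 to 10 N square to the grip, more than a pinch may hold (a push straight down drags); it gives way past 0.2 onto the stop.
- lever_pivot (a point): Middle of the lever's hinge, 34 mm above the worktop at caster x = -98.5 mm, y = 0; its axis runs along the caster's y between two cheeks, 38 mm over all, tops 46 mm above the worktop. With the lever right up its end is 98 mm above the worktop. Axes as the caster's.
- lever_grip (a point): Middle of the lever's plain metal grip, a bar 36 mm long (along the lever), 14 mm wide (along the caster's y), 12 mm thick, centred 48 mm along the lever from the pivot and 5 mm above its line; when locked 39 mm above the worktop with only worktop beneath. Pinched across its 14 mm from above it turns between the pads at every lever angle.
- comb: White gel comb, 88 mm long (its y), 40 mm high, about 45 g. Origin between the undersides of its two end feet (24 x 8 mm, at y +-40), z up. Bar 10 mm thick (x), 26 to 40 mm above the origin; teeth hang to 1 mm above foot level. It starts across the bed, feet between the ridges on the rails 16 mm above the worktop: lift it 5 mm or more before moving it sideways. Stands by itself.
- rack: Sloping draining rack of 6 mm steel wire, fixed, 46 mm wide, about 110 mm long, 80 mm high. Origin on the worktop under its middle; its x points from its low front to its high back. The slope is 0.663 rad (38 degrees); two wire hooks at the low end, 13 mm high, stop the tray.
- tray: Clear casting tray, 100 mm (x) by 60 mm (y), about 110 g: floor 4 mm; two side walls 5 mm thick, 28 mm high, with white upper edges; ends open. Origin in the middle of its underside, z out of its open side, both ends alike. It starts on the draining rack, x up the slope, z tilted 38 degrees towards the rack's low front; the rack is narrower, so it can be pinched across the 60 mm.
- marker: Black marker pen, 128 x 16 x 14 mm, lying on the worktop between the work; origin under its middle, y along the pen. Not to be moved.
- tape: Roll of label tape lying flat, 77 mm across, 19 mm high; origin under its middle. Not to be moved.
- timer: White bench timer standing up, 24 x 70 x 66 mm; origin under its middle. Not to be moved.
- pipette: Grey pipette lying flat, 290 mm long (its y), 65 x 29 mm; origin under its middle. Not to be moved.
Not all that is in view belongs to the job. Leave any orange look-alike of the comb alone.

How it is judged:
On the way, in this order (a step that is already met when the one before it is completed fails the run):
1. the comb stands upright on its feet on the worktop, off the caster, and the lever is up (above 1.2 rad) (height (world z) of comb between -0.004 and 0.006 m and angle between comb's own z axis and vertical below 0.12 rad and value of joint lever above 1.2 rad), for 0.2 s.
2. the tray lies flat in the bed between the rails while the lever is still up (z of tray in the frame of caster between 0.009 and 0.0145 m and y of tray in the frame of caster between -0.004 and 0.004 m and angle between tray's own z axis and vertical below 0.04 rad and angle between the x axis of tray and the x axis of caster, either way round below 0.06 rad and value of joint lever above 0.9 rad), for 0.1 s.
At the end, for the whole second after the job is handed in: Lever locked past centre (under 0.06 rad); tray flat on the bed (3 mm, 0.04 rad), straight (0.06 rad), within 4 mm of the middle across, 2.5 mm from the fixed gasket, pressed by the gate with over 10 N; comb upright (0.12 rad) on its feet on the worktop; all at rest (z of tray in the frame of caster between 0.009 and 0.0145 m and y of tray in the frame of caster between -0.004 and 0.004 m and angle between tray's own z axis and vertical below 0.04 rad and angle between the x axis of tray and the x axis of caster, either way round below 0.06 rad and value of joint lever below 0.06 rad and contact force between tray and gate above 10 N and x of tray in the frame of caster between -0.0025 and 0.0025 m and height (world z) of comb between -0.004 and 0.006 m and angle between comb's own z axis and vertical below 0.12 rad and linear speed of each of comb, tray below 0.02 m/s and velocity of joint lever below 0.05 rad/s); the robot touches nothing.
It fails at once if the marker, tape roll, timer or pipette is moved by more than 30 mm (distance of any of marker, tape, timer, pipette from where it was at the start of the episode above 0.03 m).
It fails at once if the comb is tipped over (angle between comb's own z axis and vertical above 0.9 rad).
It also fails if it takes over 72 s, if anything falls off the work surface, if the arm or the gripper's body presses on something with over 40 N, if the wrist force passes 120 N, or if a joint passes its speed limit or range.

## Working session

There is one attempt and no reset: what is moved stays moved. The work goes in short steps, Python scripts to look and compute and a tool call to move; the robot and the scene stay as the last step left them, time stands still between calls to the robot, and variables do not carry over. Pictures are saved under pics/ and viewed, about 8 in all and at most 12, crops included, and the job is handed in when it is done.

Besides the shell and the picture viewer there is one more tool, called after "Emit:" as name([rows], argument=value, ...), one row to a line, values as JSON. drive_tool: Moves the arm, as the interface text tells. Its arguments: {"type":"object","properties":{"moves":{"type":"array","items":{"type":"array","items":{"type":"array","items":{"type":"number"}}}}},"required":["moves"]}

```bash
mkdir -p pics; ls; cat > h.py <<'E'
import numpy as np, cv2
from plant import robot
def cam(n,save=None):
    c=robot.camera(n)
    if save: cv2.imwrite('pics/'+save,c['frame'][:,:,::-1])
    return c
def ray(c,u,v):
    p=np.array([(u-c['cx'])/c['fx'],(v-c['cy'])/c['fy']]);q=p.copy()
    for _ in range(20): q=p/(1+c['k1']*(q@q))
    T=np.array(c['world_from_camera']);d=T[:3,:3]@np.array([q[0],q[1],1]);return T[:3,3],d
def onz(c,u,v,z):
    o,d=ray(c,u,v);return o+d*(z-o[2])/d[2]
def proj(c,P):
    T=np.array(c['world_from_camera']);q=T[:3,:3].T@(np.array(P)-T[:3,3]);s=q[:2]/q[2];s=s*(1+c['k1']*(s@s))
    return np.array([c['fx']*s[0]+c['cx'],c['fy']*s[1]+c['cy']])
E
python3 - <<'E'
from h import *
for n in('scene','top'):
    c=cam(n,n+'0.png');print(n,c['fx'],c['cx'],c['cy'],c['k1'],np.round(c['world_from_camera'],3).tolist())
print(robot.get_obs())
E
```

```text
pics
scene 538.5079817781184 274.84065841683156 224.23998644507483 -0.08132670747268465 [[0.846, -0.324, 0.423, -0.027], [-0.533, -0.507, 0.677, -1.265], [-0.005, -0.798, -0.602, 0.857], [0.0, 0.0, 0.0, 1.0]]
top 429.414901027265 285.1659530899148 216.21145149099942 -0.12866259591539544 [[0.012, -0.997, 0.075, 0.441], [-1.0, -0.012, 0.006, -0.336], [-0.006, -0.075, -0.997, 1.303], [0.0, 0.0, 0.0, 1.0]]
{'t': 0.1, 'joint_positions': array([-1.35901249e+00,  4.23773915e-01,  1.63060840e+00,  8.72492661e-06,
        1.08859485e+00, -1.90099865e-02]), 'joint_vel': array([-0.00044048, -0.00246939, -0.00294567, -0.00131292, -0.00078044,
       -0.00048149]), 'joint_torque': array([ 7.56980535e-05, -5.58427763e+01, -2.82444316e+01, -1.32887653e-04,
        3.06421840e-03,  2.00189066e-05]), 'tcp_pos': array([ 0.14288704, -0.60794339,  0.23061953]), 'tool_rot': array([-6.89418032e-04,  9.93349157e-01,  1.15138930e-01, -6.27757841e-05]), 'contact_force': array([-0.41821112,  0.9355759 , -0.12217182]), 'wrist_torque': array([ 0.01612644, -0.02545439, -0.02461454]), 'grip_width': 0.08515025448872486}
```

View pics/scene0.png

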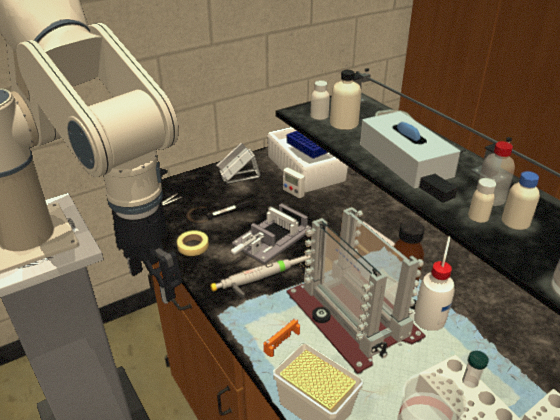

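View pics/top0.png

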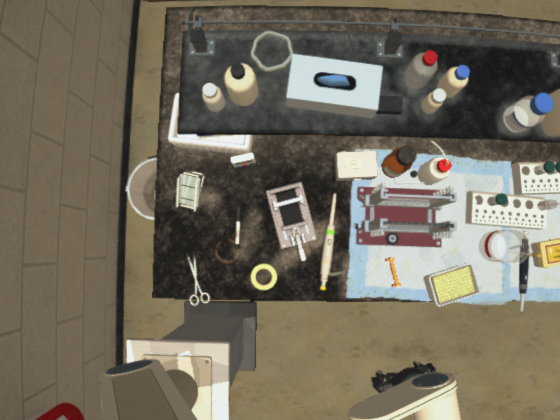

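Top view: caster at about (290,215) with the white comb at (289,200) and the lever at (299,245); rack and tray at (188,190). Comb candidates are the white one across the caster at (289,200) and the orange one at (394,272). The white one in the bed fits the description, so I'm enlarging to confirm it.

```bash
python3 - <<'E'
import cv2
a=cv2.imread('pics/top0.png')[165:275,165:325];b=cv2.imread('pics/scene0.png')[135:270,205:325]
cv2.imwrite('pics/ct.png',cv2.resize(a,None,fx=5,fy=5,interpolation=cv2.INTER_CUBIC))
cv2.imwrite('pics/cs.png',cv2.resize(b,None,fx=4.4,fy=4.4,interpolation=cv2.INTER_CUBIC))
E
```

```text
(no output)
```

View pics/ct.png

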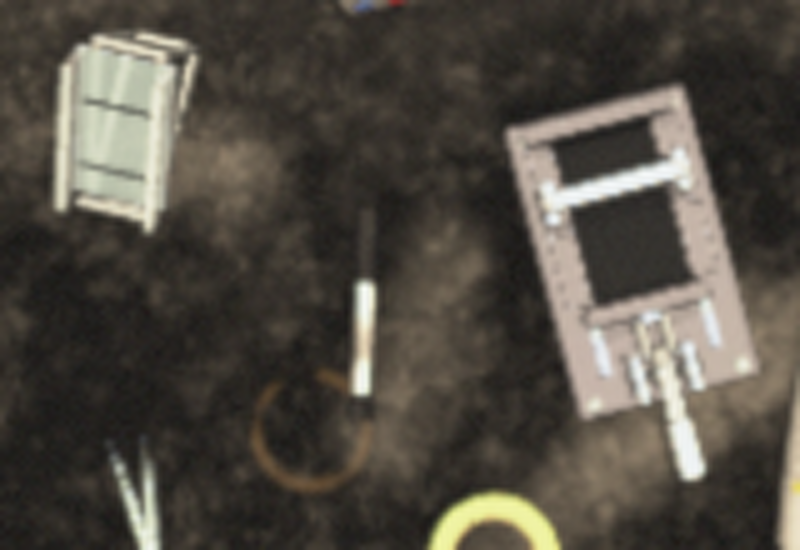

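View pics/cs.png

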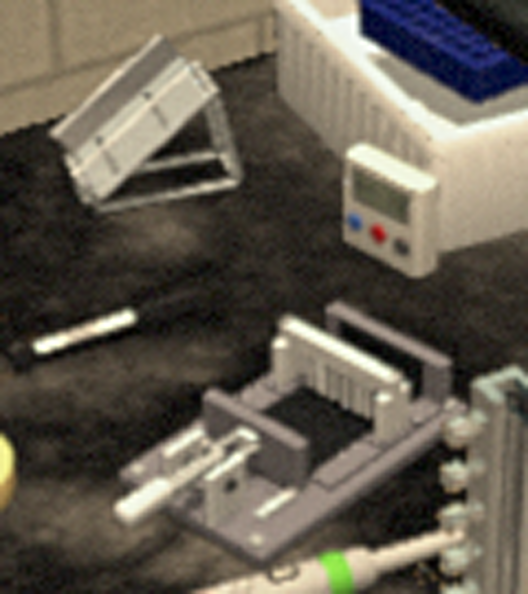

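Confirmed: the white toothed comb stands across the caster rails in crop ct at (548,195)–(688,170). The tray is on the rack at the left, and the lever points towards the robot. Next I'll measure.

```bash
cat >> h.py <<'E'
E
python3 - <<'E'
from h import *
ct=cam('top');cs=cam('scene');im=ct['frame']
T=lambda u,v:(165+(u-2)/5,165+(v-2)/5)   # crop -> px
S=lambda u,v:(205+(u-1.7)/4.4,135+(v-1.7)/4.4)
g=cv2.GaussianBlur(cv2.cvtColor(im,cv2.COLOR_RGB2GRAY),(0,0),.6).astype(np.float32)
def edge(p,q,z,w=5):   # subpixel edge points along crop line p-q, fit in world
    p,q=np.array(T(*p)),np.array(T(*q));d=(q-p)/np.linalg.norm(q-p);n=np.array([-d[1],d[0]]);P=[]
    for s in np.linspace(.1,.9,30):
        c=p+(q-p)*s;k=np.arange(-w,w+.01,.25);L=c+k[:,None]*n
        pr=cv2.remap(g,L[:,0].astype(np.float32)[None],L[:,1].astype(np.float32)[None],cv2.INTER_LINEAR)[0]
        gr=np.abs(np.gradient(pr))*np.exp(-(k/2.5)**2);i=gr.argmax();P.append(onz(ct,*L[i],z)[:2])
    vx,vy,x,y=cv2.fitLine(np.array(P,np.float32),cv2.DIST_HUBER,0,.01,.01).ravel()
    r=(np.array(P)-[x,y])@[-vy,vx]
    if vx<0:vx,vy=-vx,-vy
    print('edge',x,y,'yaw',np.degrees(np.arctan2(vy,vx)),'rms',r.std());return np.array([x,y]),np.array([vx,vy])
l=edge((583,418),(508,130),.012);r=edge((757,372),(683,88),.012);f=edge((583,418),(757,372),.012)
b=edge((508,130),(683,88),.044)
print('corners',[np.round(onz(ct,*T(*p),.012),4) for p in((583,418),(757,372),(683,88),(508,130))])
print('comb ends top',[np.round(onz(ct,*T(*p),.056),4) for p in((553,195),(683,171))])
print('lever end, base',[np.round(onz(ct,*T(*p),.044),4) for p in((693,478),(655,345))])
print('tray top pts')
def tri(a,c):
    o1,d1=ray(ct,*T(*a));o2,d2=ray(cs,*S(*c));s=np.linalg.lstsq(np.c_[d1,-d2],o2-o1,rcond=None)[0]
    A,B=o1+d1*s[0],o2+d2*s[1];return np.round((A+B)/2,4),np.linalg.norm(A-B)
for n,a,c in(('lowL',(62,210),(55,132)),('lowR',(150,230),(97,196)),('hiL',(68,65),(160,40)),('hiR',(160,75),(213,92))):print(n,*tri(a,c))
for n,p in(('marker',(365,310)),('tape',(495,548)),):print(n,onz(ct,*T(*p),.01))
print('timer',onz(ct,243,160,.06),'pip',onz(ct,330,240,.02),'spot',onz(ct,236,187,0))
E
```

```text
edge 0.5172819 -0.29422966 yaw 15.476714 rms 0.0006796079199356463
edge 0.5430344 -0.4020862 yaw 15.075706 rms 0.0007070351313263009
edge 0.45505327 -0.37039703 yaw -74.170425 rms 0.0008643289909749548
edge 0.6262621 -0.3305739 yaw -74.69156 rms 0.0006763417356611372
corners [array([ 0.4407, -0.3167,  0.012 ]), array([ 0.4696, -0.421 ,  0.012 ]), array([ 0.6413, -0.3749,  0.012 ]), array([ 0.6143, -0.269 ,  0.012 ])]
comb ends top [array([ 0.5705, -0.2982,  0.056 ]), array([ 0.5854, -0.374 ,  0.056 ])]
lever end, base [array([ 0.4065, -0.382 ,  0.044 ]), array([ 0.484 , -0.3589,  0.044 ])]
tray top pts
lowL [ 0.5603 -0.0042  0.0387] 0.0003351474998992057
lowR [ 0.5563 -0.0558  0.0162] 0.012754742360434265
hiL [ 0.6378 -0.0182  0.0923] 0.002544869802455873
hiR [ 0.6402 -0.0715  0.0767] 0.009655243305167982
marker [ 0.50413273 -0.18410946  0.01      ]
tape [ 0.36216051 -0.26491002  0.01      ]
timer [ 0.69805973 -0.20160935  0.06      ] pip [ 0.46685432 -0.46236172  0.02      ] spot [ 0.62615194 -0.17543939  0.        ]
```

```bash
cat >> h.py <<'E'
from scipy.spatial.transform import Rotation as R
O=np.array([.5627,-.3392,0]);YAW=15.35
Rc=R.from_euler('z',YAW,degrees=True).as_matrix()
def cw(x,y,z): return O+Rc@np.array([x,y,z])      # caster -> world
def tocas(p): return Rc.T@(np.array(p)-O)
def down(yy,tilt=0):   # tool z down, tool y at world yaw yy; tilt turns about tool y
    a=np.radians(yy);y=np.array([np.cos(a),np.sin(a),0]);z=np.array([0,0,-1.]);x=np.cross(y,z)
    return np.c_[x,y,z]@R.from_euler('y',tilt,degrees=True).as_matrix()
def cur():
    o=robot.get_obs();q=o['tool_rot'];return o,np.array(o['tcp_pos']),R.from_quat([q[1],q[2],q[3],q[0]]).as_matrix()
def rel(p,Rt,frm=None):
    o,p0,R0=cur()
    if frm: p0,R0=frm
    return np.round(np.r_[R0.T@(np.array(p)-p0),np.degrees(R.from_matrix(R0.T@Rt).as_rotvec())/1000],4)*np.r_[1,1,1,1000,1000,1000]
E
python3 - <<'E'
from h import *
print(rel(cw(.015,-.001,.13),down(15.35)),cw(.015,-.001,.03))
E
```

```text
[  0.4852  -0.1652   0.101   -0.      -0.     -92.1   ] [ 0.57742962 -0.33619361  0.03      ]
```

Emit:
drive_tool([
  [[0.4,0.485,-0.165,0.101,0,0,-92.1],[0.4,0.485,-0.165,0.101,0,0,-92.1],[0.4,0.485,-0.165,0.101,0,0,-92.1],[0.4,0.485,-0.165,0.101,0,0,-92.1],[0.4,0.485,-0.165,0.101,0,0,-92.1],[0.4,0.485,-0.165,0.101,0,0,-92.1],[0.4,0.485,-0.165,0.101,0,0,-92.1],[0.4,0.485,-0.165,0.101,0,0,-92.1],[0.4,0.485,-0.165,0.101,0,0,-92.1],[0.4,0.485,-0.165,0.101,0,0,-92.1],[0.4,0.485,-0.165,0.101,0,0,-92.1],[0.4,0.485,-0.165,0.101,0,0,-92.1]],
])

```text
t: 1.4
tcp_pos: [0.5796, -0.3344, 0.1292]
tool_rot: [-0.0, 0.604, 0.797, 0.0]
contact_force: [0.4, -0.8, -0.6]
grip_width: 0.0346
```

```bash
python3 - <<'E'
from h import *
c=cam('top','top1.png');o,p,r=cur();print(p,r.round(3).tolist(),np.degrees(np.arctan2(r[1,1],r[0,1])))
print(rel(cw(.015,-.001,.031),down(15.35)))
im=cv2.imread('pics/top1.png')[165:275,165:325];cv2.imwrite('pics/ct1.png',cv2.resize(im,None,fx=5,fy=5,interpolation=cv2.INTER_CUBIC))
E
```

```text
[ 0.57802471 -0.33556852  0.12951713] [[-0.266, 0.964, -0.001], [0.964, 0.266, 0.0], [0.001, -0.001, -1.0]] 15.403710532905057
[-0.0005 -0.0007  0.0985 -0.1    -0.      0.1   ]
```

Emit:
drive_tool([
  [[0.4,0,0,0.04,0,0,0],[0.4,0,0,0.075,0,0,0],[0.4,0,0,0.09,0,0,0],[0.4,0,0,0.098,0,0,0],[0.4,0,0,0.098,0,0,0],[0,0,0,0.098,0,0,0],[0,0,0,0.098,0,0,0],[0,0,0,0.098,0,0,0],[0,0,0,0.098,0,0,0],[0,0,0,0.098,0,0,0]],
])

```text
t: 2.45
tcp_pos: [0.5782, -0.3374, 0.0338]
tool_rot: [0.001, 0.606, 0.795, 0.0]
contact_force: [-1.6, -0.2, 7.1]
grip_width: 0.0088
```

Emit:
drive_tool([
  [[0,0,0,-0.04,0,0,0],[0,0,0,-0.08,0,0,0],[0,0.03,0.02,-0.08,0,0,0],[0,0.07,0.045,-0.08,0,0,0],[0,0.11,0.07,-0.08,0,0,0],[0,0.142,0.089,-0.08,0,0,0],[0,0.142,0.089,-0.06,0,0,0],[0,0.142,0.089,-0.03,0,0,0],[0,0.142,0.089,-0.005,0,0,0],[0,0.142,0.089,0.003,0,0,0],[0,0.142,0.089,0.007,0,0,0],[0,0.142,0.089,0.007,0,0,0]],
])

```text
t: 3.65
tcp_pos: [0.626, -0.1765, 0.0257]
tool_rot: [0.0, 0.607, 0.795, 0.0]
contact_force: [0.0, 0.1, -1.3]
grip_width: 0.0088
```

```bash
python3 - <<'E'
from h import *
cam('scene','s2.png');o,p,r=cur();print(p,r[:,2],o['contact_force'],o['grip_width'])
im=cv2.imread('pics/s2.png')[125:275,195:325];cv2.imwrite('pics/cs2.png',cv2.resize(im,None,fx=4,fy=4,interpolation=cv2.INTER_CUBIC))
E
```

```text
[ 0.62635921 -0.17669878  0.02626116] [ 1.31182016e-03 -3.57408706e-04 -9.99999076e-01] [-0.34277061 -0.19063033 -0.56312234] 0.00907457856141519
```

View pics/cs2.png

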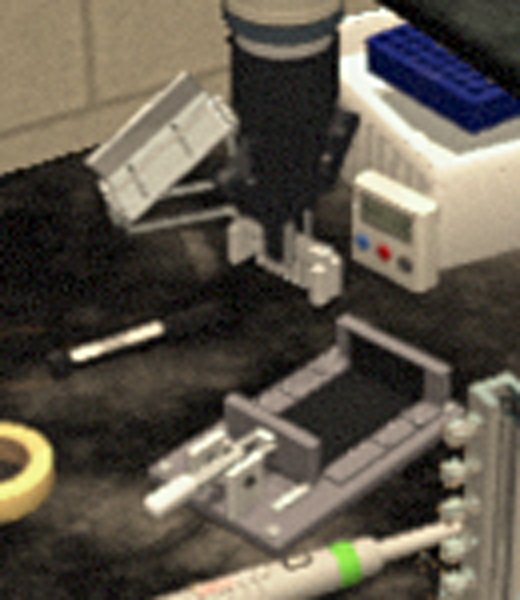

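The comb is held upright by the gripper at crop (290,265), clear of the marker and the timer. Next I'll lower it to the worktop and release.

Emit:
drive_tool([
  [[0,0,0,0.004,0,0,0],[0,0,0,0.006,0,0,0],[0,0,0,0.007,0,0,0],[0,0,0,0.008,0,0,0],[0,0,0,0.008,0,0,0],[0,0,0,0.008,0,0,0]],
])

```text
t: 4.3
tcp_pos: [0.6258, -0.1764, 0.0178]
tool_rot: [0.0, 0.606, 0.795, 0.0]
contact_force: [-1.4, 0.3, 4.7]
grip_width: 0.0089
```

Emit:
drive_tool([
  [[0.3,0,0,0,0,0,0],[0.3,0,0,0,0,0,0],[0.3,0,0,0,0,0,0],[0.3,0,0,-0.03,0,0,0],[0.3,0,0,-0.08,0,0,0],[0.3,0,0,-0.12,0,0,0],[0.3,0,0,-0.12,0,0,0]],
])

```text
t: 5.0
tcp_pos: [0.6296, -0.1775, 0.1436]
tool_rot: [0.005, 0.607, 0.795, 0.002]
contact_force: [0.3, 0.9, 0.8]
grip_width: 0.025
```

```bash
python3 - <<'E'
from h import *
o,p,r=cur();print(p)
print(rel(cw(-.1465,0,.10),down(-74.65)))
E
```

```text
[ 0.62956308 -0.17751064  0.14361256]
[-1.381e-01 -2.541e-01  4.210e-02  7.000e-01 -2.000e-01  9.000e+01]
```

Emit:
drive_tool([
  [[0.35,-0.138,-0.251,0.037,0,0,90],[0.35,-0.138,-0.251,0.037,0,0,90],[0.35,-0.138,-0.251,0.037,0,0,90],[0.35,-0.138,-0.251,0.037,0,0,90],[0.35,-0.138,-0.251,0.037,0,0,90],[0.35,-0.138,-0.251,0.037,0,0,90],[0.35,-0.138,-0.251,0.037,0,0,90],[0.35,-0.138,-0.251,0.037,0,0,90],[0.35,-0.138,-0.251,0.037,0,0,90],[0.35,-0.138,-0.251,0.037,0,0,90],[0.35,-0.138,-0.251,0.037,0,0,90],[0.35,-0.138,-0.251,0.037,0,0,90]],
])

```text
t: 6.2
tcp_pos: [0.4198, -0.3756, 0.0997]
tool_rot: [-0.0, 0.991, 0.133, -0.0]
contact_force: [-0.6, 0.0, -0.5]
grip_width: 0.03
```

```bash
python3 - <<'E'
from h import *
c=cam('scene');c=cam('scene','s3.png');o,p,r=cur();print(p,r.round(3).tolist(),tocas(p))
print(rel(cw(-.1465,0,.02),down(-74.65)))
im=cv2.imread('pics/s3.png')[135:270,195:325];cv2.imwrite('pics/cs3.png',cv2.resize(im,None,fx=4.4,fy=4.4,interpolation=cv2.INTER_CUBIC))
E
```

```text
[ 0.41992792 -0.37562737  0.09992579] [[0.964, 0.266, -0.0], [0.266, -0.964, 0.0], [-0.0, -0.0, -1.0]] [-0.1473218   0.00266598  0.09992579]
[ 0.0008  0.0027  0.0799 -0.      0.      0.1   ]
```

View pics/cs3.png

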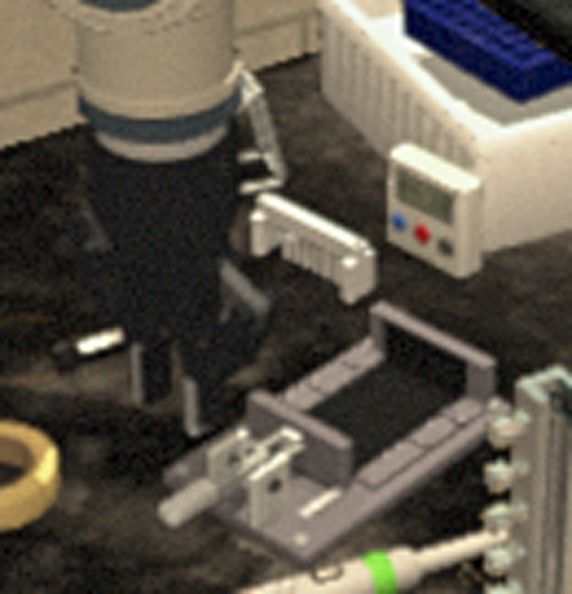

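The comb stands by itself at (310,245), and the gripper is above the lever grip. Next I'll descend and pinch.

Emit:
drive_tool([
  [[0.35,0.001,0.003,0.04,0,0,0],[0.35,0.001,0.003,0.065,0,0,0],[0.35,0.001,0.003,0.08,0,0,0],[0.35,0.001,0.003,0.08,0,0,0],[0,0.001,0.003,0.08,0,0,0],[0,0.001,0.003,0.08,0,0,0],[0,0.001,0.003,0.08,0,0,0],[0,0.001,0.003,0.08,0,0,0],[0,0.001,0.003,0.08,0,0,0]],
])

```text
t: 7.2
tcp_pos: [0.4215, -0.3771, 0.0209]
tool_rot: [-0.001, 0.991, 0.133, -0.0]
contact_force: [1.3, 5.7, -5.0]
grip_width: 0.0129
```

```bash
python3 - <<'E'
from h import *
o,p,r=cur();print(p,tocas(p),o['contact_force'],Rc.T@o['contact_force'],o['grip_width'])
for t in np.arange(0.15,1.66,.125):
    x=-48*np.cos(t)+5*np.sin(t)+48;z=48*np.sin(t)+5*np.cos(t)-5;print(round(t,3),[round(x/1000,4),0,round(-z/1000,4)])
E
```

```text
[ 0.42148107 -0.37706371  0.02093612] [-0.14620428  0.00086973  0.02093612] [ 1.31859914  5.74756273 -4.99061542] [ 2.79302472  5.19347609 -4.99061542] 0.012929082244994762
0.15 [np.float64(0.0013), 0, np.float64(-0.0071)]
0.275 [np.float64(0.0032), 0, np.float64(-0.0128)]
0.4 [np.float64(0.0057), 0, np.float64(-0.0183)]
0.525 [np.float64(0.009), 0, np.float64(-0.0234)]
0.65 [np.float64(0.0128), 0, np.float64(-0.028)]
0.775 [np.float64(0.0172), 0, np.float64(-0.0322)]
0.9 [np.float64(0.0221), 0, np.float64(-0.0357)]
1.025 [np.float64(0.0274), 0, np.float64(-0.0386)]
1.15 [np.float64(0.033), 0, np.float64(-0.0409)]
1.275 [np.float64(0.0388), 0, np.float64(-0.0424)]
1.4 [np.float64(0.0448), 0, np.float64(-0.0432)]
1.525 [np.float64(0.0508), 0, np.float64(-0.0432)]
1.65 [np.float64(0.0568), 0, np.float64(-0.0425)]
```

Emit:
drive_tool([
  [[0,0.0013,0,-0.007,0,0,0],[0,0.0032,0,-0.0128,0,0,0],[0,0.0057,0,-0.0183,0,0,0],[0,0.009,0,-0.0234,0,0,0],[0,0.0128,0,-0.028,0,0,0],[0,0.0172,0,-0.0322,0,0,0],[0,0.0221,0,-0.0357,0,0,0],[0,0.0274,0,-0.0386,0,0,0],[0,0.033,0,-0.041,0,0,0],[0,0.0388,0,-0.0424,0,0,0],[0,0.0448,0,-0.0432,0,0,0],[0,0.0508,0,-0.0432,0,0,0]],
])

```text
t: 8.4
tcp_pos: [0.4679, -0.3641, 0.0641]
tool_rot: [-0.002, 0.991, 0.133, -0.003]
contact_force: [-18.0, 3.4, 5.7]
grip_width: 0.0121
```

Emit:
drive_tool([
  [[0,0.003,0,0,0,0,0],[0,0.005,0,0,0,0,0],[0,0.005,0,0,0,0,0],[0,0.005,0,0,0,0,0]],
])

```text
t: 8.8
tcp_pos: [0.474, -0.3625, 0.064]
tool_rot: [-0.001, 0.991, 0.133, -0.002]
contact_force: [-6.8, 6.7, -3.7]
grip_width: 0.011
```

```bash
python3 - <<'E'
from h import *
o,p,r=cur();print(p,tocas(p),Rc.T@o['contact_force'],o['grip_width'])
E
```

```text
[ 0.47396683 -0.36247606  0.06401418] [-0.09172928  0.00104324  0.06401418] [-4.75211221  8.24189719 -3.69441707] 0.010979540556824045
```

Emit:
drive_tool([
  [[0.35,0.002,0,0,0,0,0],[0.35,0.002,0,0,0,0,0],[0.35,0.002,0,0,0,0,0],[0.35,0.002,0,-0.05,0,0,0],[0.35,0.002,0,-0.1,0,0,0],[1,-0.05,0.05,-0.14,0,0,0],[1,-0.1,0.1,-0.14,0,0,0],[1,-0.1,0.1,-0.14,0,0,0],[1,-0.1,0.1,-0.14,0,0,0]],
])

```text
t: 9.7
tcp_pos: [0.404, -0.4927, 0.2065]
tool_rot: [0.004, 0.991, 0.131, 0.001]
contact_force: [0.4, -0.3, 0.7]
grip_width: 0.0843
```

```bash
python3 - <<'E'
from h import *
a=cam('top','t4.png');b=cam('scene','s4.png');o,p,r=cur();print(p,tocas(p))
A=cv2.resize(cv2.imread('pics/t4.png')[165:215,168:218],None,fx=8,fy=8,interpolation=cv2.INTER_CUBIC)
B=cv2.resize(cv2.imread('pics/s4.png')[140:190,213:263],None,fx=8,fy=8,interpolation=cv2.INTER_CUBIC)
C=cv2.resize(cv2.imread('pics/t4.png')[165:265,250:350],None,fx=2,fy=2,interpolation=cv2.INTER_CUBIC)
D=cv2.resize(cv2.imread('pics/s4.png')[180:280,225:325],None,fx=2,fy=2,interpolation=cv2.INTER_CUBIC)
cv2.imwrite('pics/m4.png',cv2.vconcat([cv2.hconcat([A,B]),cv2.hconcat([C,D,C*0,C*0])]))
E
```

```text
[ 0.40529209 -0.48813226  0.20453891] [-0.19121722 -0.10195118  0.20453891]
```

View pics/m4.png

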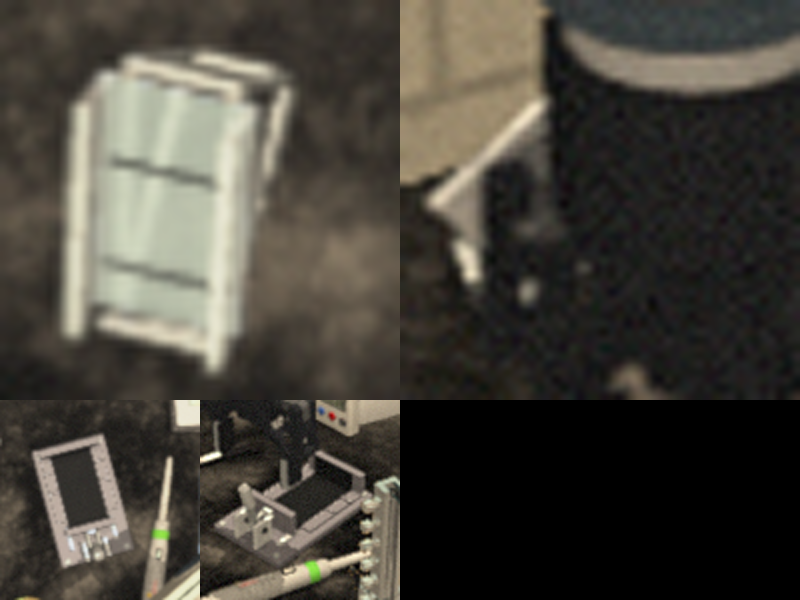

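Lever is up (inset D, (245,505)) and the gate is drawn back. Tray rim ends in inset A: left (74,338)–(83,105), right (214,370)–(238,103). I'll fit the tray pose to those points.

```bash
python3 - <<'E'
from h import *
from scipy.optimize import least_squares
ct=cam('top');cs=cam('scene')
A=lambda u,v:(168+(u-3.5)/8,165+(v-3.5)/8); S=lambda u,v:(205+(u-1.7)/4.4,135+(v-1.7)/4.4)
obs=[(ct,A(74,337),-50,27.5),(ct,A(214,369),-50,-27.5),(ct,A(83,103),50,27.5),(ct,A(238,102),50,-27.5),(cs,S(55,132),-50,29),(cs,S(160,39),50,29)]
def pose(q):
    return R.from_euler('ZY',[q[3],-.663]).as_matrix(),np.array(q[:3])
def res(q,n=6):
    M,t=pose(q);return np.concatenate([proj(c,t+M@np.array([x,y,28])/1000)-uv for c,uv,x,y in obs[:n]])
for n in(4,6):
    s=least_squares(res,[.6,-.04,.05,-.2],args=(n,),loss='soft_l1');print(n,s.x,np.degrees(s.x[3]),s.fun.round(2))
M,t=pose(s.x);print('z axis',M[:,2],'low under',t+M@[-.05,0,0],'rim mid',t+M@[0,0,.028])
E
```

```text
4 [ 0.60566412 -0.05462528  0.09630425 -0.20142738] -11.540938753184033 [-0.02 -0.14  0.86 -0.12 -0.25 -1.01 -0.39  3.2 ]
6 [ 0.61109269 -0.04146584  0.04289364 -0.20801724] -11.918510188242145 [ 0.16 -0.35  0.24 -0.38  0.08  0.13 -0.94  4.29  0.02  0.78  0.58 -0.99]
z axis [-0.60221566  0.12710995  0.78814933] low under [ 0.57253476 -0.03332739  0.01211944] rim mid [ 0.59423065 -0.03790676  0.06496182]
```

```bash
cat >> h.py <<'E'
TM=R.from_euler('ZY',[-.208,-.663]).as_matrix();TT=np.array([.6111,-.0415,.0429])
def tr(x,y,z): return TT+TM@np.array([x,y,z])
E
python3 - <<'E'
from h import *
o,p,r=cur();print(p,o['t'])
print(rel(tr(0,0,.1),down(-101.9,38)), tr(0,0,.1),tr(0,0,.008))
E
```

```text
[ 0.40597736 -0.48606728  0.20359671] 9.9
[ 0.2606 -0.4027  0.0819 -9.     37.3    26.2   ] [ 0.55087822 -0.02879004  0.12171493] [ 0.60628226 -0.0404832   0.04920519]
```

Emit:
drive_tool([
  [[1,0.261,-0.403,0.082,-9,37.3,26.2],[1,0.261,-0.403,0.082,-9,37.3,26.2],[1,0.261,-0.403,0.082,-9,37.3,26.2],[1,0.261,-0.403,0.082,-9,37.3,26.2],[1,0.261,-0.403,0.082,-9,37.3,26.2],[1,0.261,-0.403,0.082,-9,37.3,26.2],[1,0.261,-0.403,0.082,-9,37.3,26.2],[1,0.261,-0.403,0.082,-9,37.3,26.2],[1,0.261,-0.403,0.082,-9,37.3,26.2],[1,0.261,-0.403,0.082,-9,37.3,26.2],[1,0.261,-0.403,0.082,-9,37.3,26.2],[1,0.261,-0.403,0.082,-9,37.3,26.2]],
])

```text
t: 11.1
tcp_pos: [0.5341, -0.1587, 0.1567]
tool_rot: [0.033, 0.938, -0.093, 0.331]
contact_force: [0.7, -0.9, 0.7]
grip_width: 0.0853
```

```bash
python3 - <<'E'
from h import *
a=cam('top');a=cam('top','t5.png');b=cam('scene','s5.png');o,p,r=cur();print(p,o['t'])
print(rel(tr(0,0,.1),down(-101.9,38)));print(rel(tr(0,0,.008),down(-101.9,38)))
A=cv2.resize(cv2.imread('pics/t5.png')[160:240,160:240],None,fx=5,fy=5,interpolation=cv2.INTER_CUBIC)
B=cv2.resize(cv2.imread('pics/s5.png')[120:200,190:270],None,fx=5,fy=5,interpolation=cv2.INTER_CUBIC)
cv2.imwrite('pics/m5.png',cv2.hconcat([A,B]))
E
```

```text
[ 0.53412776 -0.15884206  0.15670297] 11.25
[-0.029  -0.1308  0.0216 -0.4    -0.9     0.5   ]
[-0.0305 -0.1302  0.1136 -0.4    -0.9     0.5   ]
```

View pics/m5.png

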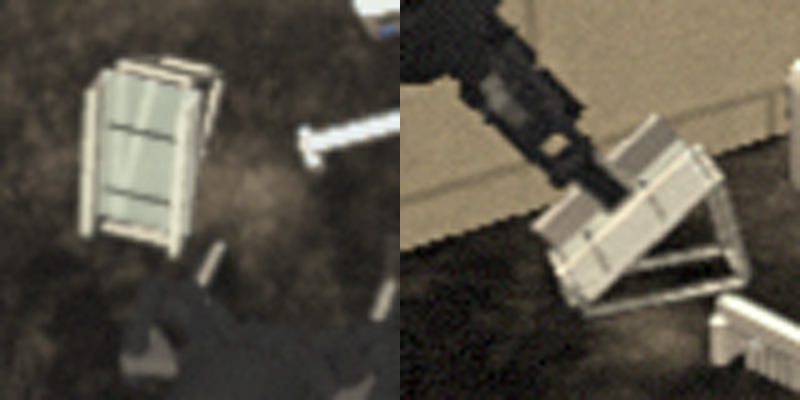

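The arm stopped short of the pregrasp because of the speed limits. The tray is still on the rack (A: 85–190, 70–250), so I'll continue.

Emit:
drive_tool([
  [[1,-0.029,-0.131,0.022,-0.4,-0.9,0.5],[1,-0.029,-0.131,0.022,-0.4,-0.9,0.5],[1,-0.029,-0.131,0.022,-0.4,-0.9,0.5],[1,-0.029,-0.131,0.022,-0.4,-0.9,0.5],[1,-0.029,-0.131,0.022,-0.4,-0.9,0.5],[1,-0.029,-0.131,0.022,-0.4,-0.9,0.5]],
])

```text
t: 11.85
tcp_pos: [0.5522, -0.0303, 0.1219]
tool_rot: [0.035, 0.94, -0.099, 0.325]
contact_force: [1.0, -0.5, 0.5]
grip_width: 0.0856
```

```bash
python3 - <<'E'
from h import *
a=cam('scene');a=cam('top','t6.png');b=cam('scene','s6.png');o,p,r=cur();print(p,o['t'])
print(rel(tr(0,0,.1),down(-101.9,38)));print(rel(tr(0,0,.008),down(-101.9,38)))
A=cv2.resize(cv2.imread('pics/t6.png')[160:240,160:240],None,fx=5,fy=5,interpolation=cv2.INTER_CUBIC)
B=cv2.resize(cv2.imread('pics/s6.png')[120:200,190:270],None,fx=5,fy=5,interpolation=cv2.INTER_CUBIC)
cv2.imwrite('pics/m6.png',cv2.hconcat([A,B]))
E
```

```text
[ 0.55174123 -0.02973238  0.12145805] 12.0
[-0.0007 -0.0007 -0.0008  0.     -0.1    -0.    ]
[-0.0008 -0.0008  0.0912  0.     -0.1    -0.    ]
```

View pics/m6.png

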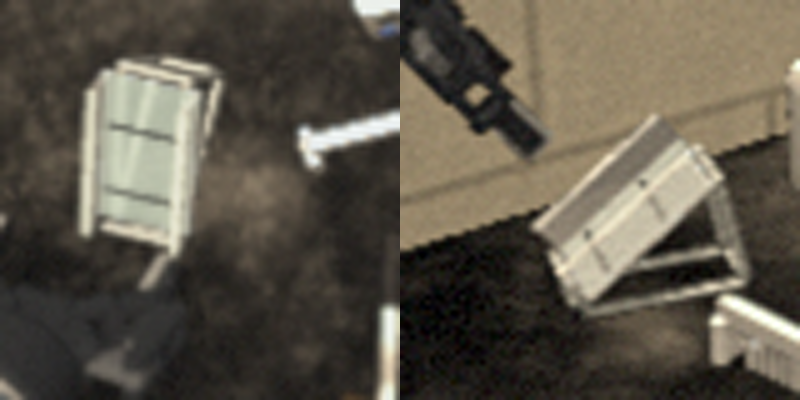

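The tray is clean on the rack, and the jaws are lined up with its slope and straddling it. Next I'll advance along the tool axis.

Emit:
drive_tool([
  [[1,0,0,0.03,0,0,0],[1,0,0,0.055,0,0,0],[1,0,0,0.07,0,0,0],[1,0,0,0.08,0,0,0],[1,0,0,0.088,0,0,0],[1,0,0,0.091,0,0,0],[1,0,0,0.091,0,0,0]],
])

```text
t: 12.7
tcp_pos: [0.6065, -0.0432, 0.0501]
tool_rot: [0.035, 0.94, -0.1, 0.324]
contact_force: [0.4, 0.6, 0.5]
grip_width: 0.0853
```

Emit:
drive_tool([
  [[0.6,0,0,0,0,0,0],[0.6,0,0,0,0,0,0],[0.6,0,0,0,0,0,0],[0.5,0,0,0,0,0,0],[0.4,0,0,0,0,0,0],[0.4,0,0,0,0,0,0]],
])

```text
t: 13.3
tcp_pos: [0.6061, -0.0427, 0.0508]
tool_rot: [0.035, 0.94, -0.1, 0.325]
contact_force: [-3.4, 0.1, 6.0]
grip_width: 0.059
```

Emit:
drive_tool([
  [[0.4,0,0,-0.01,0,0,0],[0.4,0,0,-0.03,0,0,0],[0.4,0,0,-0.06,0,0,0],[0.4,0,0,-0.1,0,0,0],[0.4,0,0,-0.12,0,0,0],[0.4,0,0,-0.12,0,0,0]],
])

```text
t: 13.9
tcp_pos: [0.5328, -0.0268, 0.1466]
tool_rot: [0.034, 0.94, -0.1, 0.325]
contact_force: [0.9, 1.1, -1.0]
grip_width: 0.0586
```

```bash
python3 - <<'E'
from h import *
a=cam('scene');o,p,r=cur();print(p,o['t'],o['contact_force'],o['grip_width'])
print(rel(cw(-.004,.001,.20),down(-74.65)), cw(-.004,.001,.2))
E
```

```text
[ 0.5338152  -0.02698575  0.14589164] 13.95 [ 1.15162474  0.26884278 -1.57744595] 0.05868174954250215
[ 1.041e-01  3.001e-01  1.280e-02  9.100e+00 -3.750e+01 -2.640e+01] [ 0.55857798 -0.33929453  0.2       ]
```

Emit:
drive_tool([
  [[0.4,0.104,0.3,0.013,9.1,-37.5,-26.4],[0.4,0.104,0.3,0.013,9.1,-37.5,-26.4],[0.4,0.104,0.3,0.013,9.1,-37.5,-26.4],[0.4,0.104,0.3,0.013,9.1,-37.5,-26.4],[0.4,0.104,0.3,0.013,9.1,-37.5,-26.4],[0.4,0.104,0.3,0.013,9.1,-37.5,-26.4],[0.4,0.104,0.3,0.013,9.1,-37.5,-26.4],[0.4,0.104,0.3,0.013,9.1,-37.5,-26.4],[0.4,0.104,0.3,0.013,9.1,-37.5,-26.4],[0.4,0.104,0.3,0.013,9.1,-37.5,-26.4],[0.4,0.104,0.3,0.013,9.1,-37.5,-26.4]],
])

```text
t: 15.05
tcp_pos: [0.5868, -0.0582, 0.1715]
tool_rot: [-0.051, 0.947, 0.001, 0.316]
contact_force: [0.4, -0.1, -1.6]
grip_width: 0.0583
```

```bash
python3 - <<'E'
from h import *
a=cam('scene');a=cam('top','t7.png');b=cam('scene','s7.png');o,p,r=cur();print(p,tocas(p),o['t'],r.round(4).tolist())
print(rel(cw(-.004,.001,.09),down(-74.65)))
A=cv2.resize(cv2.imread('pics/t7.png')[160:260,240:340],None,fx=4,fy=4,interpolation=cv2.INTER_CUBIC)
B=cv2.resize(cv2.imread('pics/s7.png')[150:250,220:320],None,fx=4,fy=4,interpolation=cv2.INTER_CUBIC)
cv2.imwrite('pics/m7.png',cv2.hconcat([A,B]))
E
```

```text
[ 0.58763783 -0.05881178  0.17241116] [0.0982711  0.26378446 0.17241116] 15.2 [[0.7979, 0.0319, 0.602], [-0.0318, -0.995, 0.095], [0.602, -0.095, -0.7928]]
[-6.39e-02  2.86e-01  2.12e-02 -8.00e-01 -3.76e+01 -1.48e+01]
```

View pics/m7.png

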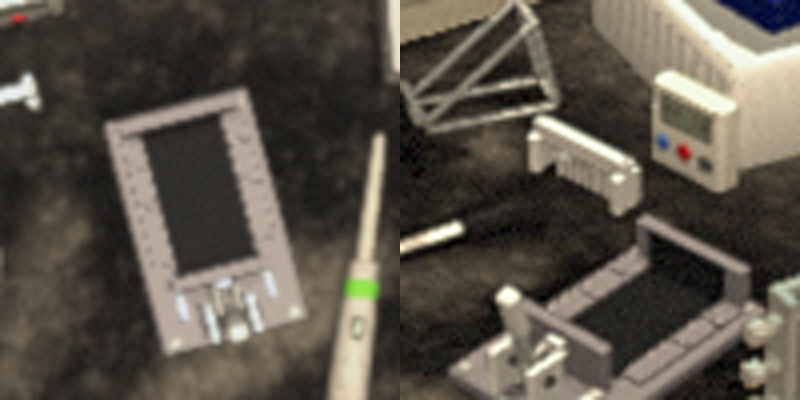

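Rack is empty, bed is open with the lever up, and the comb is standing at B (585,165). The turn ran slowly, so I'm continuing it.

```bash
python3 - <<'E'
from h import *
o,p,r=cur();print(o['joint_positions'].round(2));print(rel(cw(-.004,.001,.2),down(-74.65)))
E
```

```text
[-0.24  0.33  2.16  1.44  0.24 -0.03]
[ 2.400e-03  2.755e-01 -6.600e-02 -8.000e-01 -3.760e+01 -1.480e+01]
```

Emit:
drive_tool([
  [[0.4,0.002,0.275,-0.066,-0.8,-37.6,-14.8],[0.4,0.002,0.275,-0.066,-0.8,-37.6,-14.8],[0.4,0.002,0.275,-0.066,-0.8,-37.6,-14.8],[0.4,0.002,0.275,-0.066,-0.8,-37.6,-14.8],[0.4,0.002,0.275,-0.066,-0.8,-37.6,-14.8],[0.4,0.002,0.275,-0.066,-0.8,-37.6,-14.8],[0.4,0.002,0.275,-0.066,-0.8,-37.6,-14.8],[0.4,0.002,0.275,-0.066,-0.8,-37.6,-14.8],[0.4,0.002,0.275,-0.066,-0.8,-37.6,-14.8],[0.4,0.002,0.275,-0.066,-0.8,-37.6,-14.8],[0.4,0.002,0.275,-0.066,-0.8,-37.6,-14.8],[0.4,0.002,0.275,-0.066,-0.8,-37.6,-14.8]],
])

```text
t: 16.4
tcp_pos: [0.5578, -0.336, 0.1997]
tool_rot: [-0.002, 0.991, 0.135, 0.0]
contact_force: [0.1, -0.2, -1.2]
grip_width: 0.0586
```

```bash
python3 - <<'E'
from h import *
a=cam('scene');o,p,r=cur();print(o['t'],p,tocas(p),o['joint_positions'].round(2),o['grip_width'])
print(rel(cw(-.004,.001,.2),down(-74.65)))
E
```

```text
16.45 [ 0.55795011 -0.33617565  0.20002615] [-0.00377986  0.00417383  0.20002615] [-0.56  0.5   1.59  0.    1.06  0.74] 0.058718480145655665
[-0.0002  0.0032  0.     -0.1    -0.1     0.2   ]
```

Emit:
drive_tool([
  [[0.4,0,0.003,0.04,0,0,0],[0.4,0,0.003,0.08,0,0,0],[0.4,0,0.003,0.11,0,0,0],[0.4,0,0.003,0.12,0,0,0],[0.4,0,0.003,0.12,0,0,0],[0.4,0,0.003,0.12,0,0,0]],
])

```text
t: 17.05
tcp_pos: [0.56, -0.3411, 0.082]
tool_rot: [0.0, 0.991, 0.135, 0.001]
contact_force: [0.5, -0.0, -0.3]
grip_width: 0.0591
```

```bash
python3 - <<'E'
from h import *
a=cam('top','t8.png');b=cam('scene','s8.png');o,p,r=cur();print(o['t'],p,tocas(p),o['contact_force'])
A=cv2.resize(cv2.imread('pics/t8.png')[165:265,245:335],None,fx=4,fy=4,interpolation=cv2.INTER_CUBIC)
B=cv2.resize(cv2.imread('pics/s8.png')[180:270,220:330],None,fx=400/90,fy=400/90,interpolation=cv2.INTER_CUBIC)
im=cv2.hconcat([A,B[:400]]);print(im.shape);cv2.imwrite('pics/m8.png',im[:,:800])
T0=np.array([p[0],p[1],0])
for z in(-.008,.020):
  for x in(-.05,.05):
    for y in(-.03,.03):
        P=p+Rc@np.array([x,y,z]);print(x,y,z,((proj(b,P)-[220,180])*4.444+[361,1]).round(),((proj(a,P)-[245,165])*4).round())
E
```

```text
17.15 [ 0.56026495 -0.34157817  0.082643  ] [-0.00297772 -0.00164874  0.082643  ] [ 0.96168762 -0.81063472 -0.79745668]
(400, 849, 3)
-0.05 -0.03 -0.008 [599. 198.] [238. 223.]
-0.05 0.03 -0.008 [519. 154.] [157. 244.]
0.05 -0.03 -0.008 [718. 119.] [203.  89.]
0.05 0.03 -0.008 [639.  79.] [122. 110.]
-0.05 -0.03 0.02 [598. 156.] [240. 221.]
-0.05 0.03 0.02 [518. 113.] [157. 242.]
0.05 -0.03 0.02 [719.  78.] [204.  84.]
0.05 0.03 0.02 [639.  39.] [121. 105.]
```

View pics/m8.png

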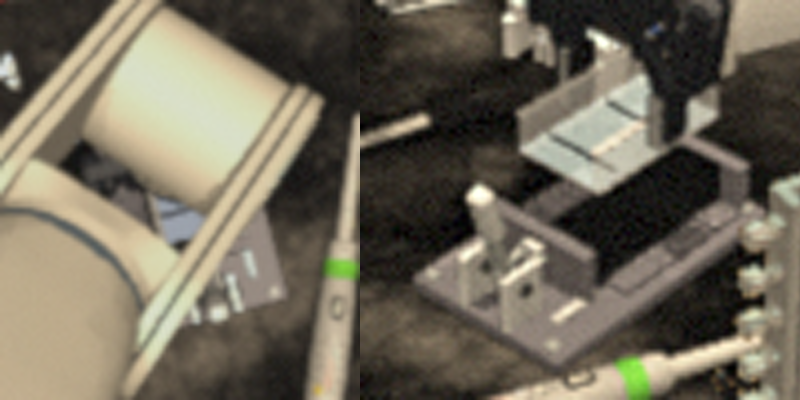

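The tray is level in the gripper above the bed: B corners (522,150), (602,193), (718,118), within 2–3 mm of prediction. Next I'll check the caster corners in the same view to tie the two together.

```bash
python3 - <<'E'
from h import *
b=cam('scene');o,p,r=cur();print(o['t'],p,tocas(p),o['contact_force'])
for P in((-.113,-.056,.012),(-.113,.056,.012),(.069,-.056,.012),(.05,-.045,.044),(.05,.045,.044),(-.058,-.037,.047),(-.058,.037,.047)):
    print(P,((proj(b,cw(*P))-[220,180])*4.444+[361,1]).round())
print(rel(cw(-.005,.001,.05),down(-74.65)))
E
```

```text
17.2 [ 0.56012929 -0.34161265  0.08257122] [-0.00311767 -0.00164608  0.08257122] [ 0.38604274 -0.06505296 -1.8044345 ]
(-0.113, -0.056, 0.012) [557. 359.]
(-0.113, 0.056, 0.012) [413. 271.]
(0.069, -0.056, 0.012) [771. 207.]
(0.05, -0.045, 0.044) [738. 169.]
(0.05, 0.045, 0.044) [621. 109.]
(-0.058, -0.037, 0.047) [600. 246.]
(-0.058, 0.037, 0.047) [503. 192.]
[-0.002  -0.0027  0.0326  0.1    -0.2     0.1   ]
```

Emit:
drive_tool([
  [[0.4,-0.002,-0.003,0,0,0,0],[0.4,-0.002,-0.003,0.01,0,0,0],[0.4,-0.002,-0.003,0.02,0,0,0],[0.4,-0.002,-0.003,0.03,0,0,0],[0.4,-0.002,-0.003,0.04,0,0,0],[0.4,-0.002,-0.003,0.05,0,0,0],[0.4,-0.002,-0.003,0.053,0,0,0],[0.4,-0.002,-0.003,0.053,0,0,0],[0.4,-0.002,-0.003,0.053,0,0,0]],
])

```text
t: 18.1
tcp_pos: [0.5591, -0.3385, 0.0285]
tool_rot: [0.0, 0.991, 0.134, 0.003]
contact_force: [7.3, 6.8, 8.6]
grip_width: 0.0585
```

```bash
python3 - <<'E'
from h import *
o,p,r=cur();print(o['t'],p,tocas(p),o['contact_force'],o['wrist_torque'],rel(cw(-.005,.001,.02),down(-74.65)))
E
```

```text
18.1 [ 0.55911697 -0.3384838   0.02852924] [-0.00326563  0.00163913  0.02852924] [7.34644593 6.84161919 8.6056156 ] [ 0.81918013 -0.57051049 -0.20117101] [-0.0018  0.0006  0.0085  0.1    -0.3     0.    ]
```

```bash
python3 - <<'E'
from h import *
b=cam('scene','s9.png');
f=lambda P:((proj(b,cw(*P))-[220,180])*4.444+[361,1]).round()
for t in(1.1,1.25,1.4,1.55):
    c,s=np.cos(t),np.sin(t)
    pt=lambda l,h,y:(-.0985-l*c+h*s,y,.034+l*s+h*c)
    print(t,'end low-face/top-face',f(pt(.066,-.001,0)),f(pt(.066,.011,0)),'grip start',f(pt(.03,.005,0)))
im=cv2.imread('pics/s9.png');S=cv2.resize(im[180:270,220:330],None,fx=4.444,fy=4.444,interpolation=cv2.INTER_CUBIC)
g=cv2.cvtColor(S,cv2.COLOR_BGR2GRAY);m=(g>150).astype(np.uint8);m[:, :70]=0
n,l,st,ce=cv2.connectedComponentsWithStats(m)
for i in range(1,n):
    if st[i,4]>60 and ce[i][0]<260: print(st[i]+[361,1,0,0,0],ce[i].round()+[361,1])
d=S[170:280,90:200];cv2.imwrite('pics/m9.png',cv2.hconcat([cv2.resize(S,None,fx=1.2,fy=1.2),cv2.resize(d,(200,480))][:1]))
print(cur()[0]['contact_force'])
E
```

```text
1.1 end low-face/top-face [456. 211.] [470. 194.] grip start [487. 237.]
1.25 end low-face/top-face [468. 198.] [483. 182.] grip start [493. 231.]
1.4 end low-face/top-face [481. 186.] [496. 173.] grip start [499. 227.]
1.55 end low-face/top-face [494. 176.] [509. 166.] grip start [504. 224.]
[431   1  21   6  89] [439.   3.]
[510   1  23   9 150] [521.   4.]
[503  14  13  43 292] [509.  35.]
[ 514  170  137   79 5774] [592. 209.]
[468 186  27  24 466] [481. 198.]
[457 240  29  26 428] [471. 252.]
[ 500  239   46   93 1042] [522. 273.]
[511 248  14  13 105] [517. 254.]
[431 269  10  12  92] [435. 274.]
[462 272   6  33 160] [465. 289.]
[550 300  38  25 475] [568. 311.]
[546 339  16  13 148] [553. 345.]
[570 373  21  13 179] [580. 379.]
[6.8172729  5.84126597 9.67224814]
```

The tray touched the gate on the way down, and the lever's bright end at (481,198) matches about 1.2–1.3 rad, so the lever isn't right up. I'll lift the tray clear and nudge the lever fully up with the tray's end.

Emit:
drive_tool([
  [[0.4,0.003,0,-0.03,0,0,0],[0.4,0,0,-0.08,0,0,0],[0.4,-0.01,0,-0.125,0,0,0],[0.4,-0.05,0,-0.125,0,0,0],[0.4,-0.1,0,-0.125,0,0,0],[0.4,-0.15,0,-0.125,0,0,0],[0.4,-0.2,0,-0.125,0,0,0],[0.4,-0.21,0,-0.1,0,0,0],[0.4,-0.21,0,-0.06,0,0,0],[0.4,-0.21,0,-0.06,0,0,0],[0.4,-0.21,0,-0.06,0,0,0]],
])

```text
t: 19.25
tcp_pos: [0.3535, -0.3941, 0.0867]
tool_rot: [-0.001, 0.991, 0.134, -0.0]
contact_force: [0.9, 0.4, -0.1]
grip_width: 0.0586
```

```bash
python3 - <<'E'
from h import *
cam('top');o,p,r=cur();print(o['t'],p,tocas(p),Rc.T@o['contact_force'],o['grip_width'],rel(cw(-.152,.001,.09),down(-74.65)))
E
```

```text
19.3 [ 0.35437419 -0.39484274  0.08778974] [-0.21562361  0.00148912  0.08778974] [ 0.96250832 -0.19624331 -1.22066973] 0.05899814018260586 [ 0.0636  0.0006 -0.0021 -0.     -0.1     0.1   ]
```

Emit:
drive_tool([
  [[0.4,0.02,0,-0.002,0,0,0],[0.4,0.035,0,-0.002,0,0,0],[0.4,0.042,0,-0.002,0,0,0],[0.4,0.047,0,-0.002,0,0,0],[0.4,0.052,0,-0.002,0,0,0],[0.4,0.055,0,-0.002,0,0,0],[0.4,0.057,0,-0.002,0,0,0]],
])

```text
t: 20.0
tcp_pos: [0.4087, -0.3793, 0.0893]
tool_rot: [-0.0, 0.991, 0.134, 0.0]
contact_force: [-0.6, 0.9, -1.5]
grip_width: 0.0588
```

Emit:
drive_tool([
  [[0.4,0.002,0,0,0,0,0],[0.4,0.003,0,0,0,0,0],[0.4,0.004,0,0,0,0,0]],
])

```text
t: 20.3
tcp_pos: [0.4125, -0.3784, 0.0893]
tool_rot: [-0.0, 0.991, 0.134, 0.0]
contact_force: [0.6, -0.2, -1.8]
grip_width: 0.0586
```

Emit:
drive_tool([
  [[0.4,0.002,0,0,0,0,0],[0.4,0.003,0,0,0,0,0]],
])

```text
t: 20.5
tcp_pos: [0.415, -0.3775, 0.0893]
tool_rot: [-0.0, 0.991, 0.134, 0.0]
contact_force: [-3.9, -2.1, -0.2]
grip_width: 0.0586
```

Emit:
drive_tool([
  [[0.4,0.001,0,0,0,0,0],[0.4,0.002,0,0,0,0,0],[0.4,0.002,0,0,0,0,0]],
])

```text
t: 20.8
tcp_pos: [0.4172, -0.3768, 0.0892]
tool_rot: [-0.0, 0.991, 0.134, 0.0]
contact_force: [-3.4, -0.3, -0.9]
grip_width: 0.059
```

Emit:
drive_tool([
  [[0.4,0.001,0,0,0,0,0],[0.4,0.002,0,0,0,0,0],[0.4,0.002,0,0,0,0,0]],
])

```text
t: 21.1
tcp_pos: [0.4194, -0.3763, 0.0893]
tool_rot: [-0.0, 0.991, 0.134, 0.0]
contact_force: [-3.4, -0.6, 0.8]
grip_width: 0.0589
```

Emit:
drive_tool([
  [[0.4,0.001,0,0,0,0,0],[0.4,0.002,0,0,0,0,0],[0.4,0.003,0,0,0,0,0],[0.4,0.003,0,0,0,0,0]],
])

```text
t: 21.5
tcp_pos: [0.4224, -0.3756, 0.0894]
tool_rot: [-0.0, 0.991, 0.134, 0.001]
contact_force: [-2.8, -0.5, -0.0]
grip_width: 0.059
```

Emit:
drive_tool([
  [[0.4,0.001,0,0,0,0,0],[0.4,0.002,0,0,0,0,0],[0.4,0.003,0,0,0,0,0],[0.4,0.003,0,0,0,0,0]],
])

```text
t: 21.9
tcp_pos: [0.4253, -0.3749, 0.0894]
tool_rot: [-0.0, 0.991, 0.134, 0.001]
contact_force: [-2.9, 0.3, -0.4]
grip_width: 0.0589
```

Emit:
drive_tool([
  [[0.4,0.001,0,0,0,0,0],[0.4,0.002,0,0,0,0,0],[0.4,0.003,0,0,0,0,0],[0.4,0.003,0,0,0,0,0]],
])

```text
t: 22.3
tcp_pos: [0.4261, -0.3746, 0.0895]
tool_rot: [-0.0, 0.991, 0.135, -0.001]
contact_force: [-13.6, -4.5, 6.2]
grip_width: 0.0587
```

```bash
python3 - <<'E'
from h import *
b=cam('scene','s10.png');a=cam('top','t10.png');o,p,r=cur();print(o['t'],p,tocas(p),Rc.T@o['contact_force'])
B=cv2.resize(cv2.imread('pics/s10.png')[170:270,200:310],None,fx=5,fy=5,interpolation=cv2.INTER_CUBIC)
A=cv2.resize(cv2.imread('pics/t10.png')[190:290,250:300],None,fx=5,fy=5,interpolation=cv2.INTER_CUBIC)
cv2.imwrite('pics/m10.png',cv2.hconcat([B,A]))
f=lambda P:((proj(b,P)-[200,170])*5).round()
for x,y,z in((-.05,-.03,-.008),(.05,-.03,-.008),(.05,-.03,.02),(.05,.03,.02),(-.05,-.03,.02)): print(x,y,z,f(p+Rc@np.array([x,y,z])))
for t in(1.25,1.4,1.55):
    c,s=np.cos(t),np.sin(t);print(t,f(cw(-.0985-.066*c+.005*s,0,.034+.066*s+.005*c)))
print('pivot',f(cw(-.0985,-.019,.034)),'cheek top',f(cw(-.0985,-.019,.046)),'base',f(cw(-.113,-.056,.012)),f(cw(-.113,.056,.012)),'gate',f(cw(-.058,-.037,.047)),f(cw(-.058,.037,.047)))
E
```

```text
22.4 [ 0.42608506 -0.37452981  0.08947813] [-0.14109377  0.0020945   0.08947813] [-14.19668322  -0.94925871   4.51806671]
-0.05 -0.03 -0.008 [154. 393.]
0.05 -0.03 -0.008 [307. 293.]
0.05 -0.03 0.02 [306. 245.]
0.05 0.03 0.02 [215. 195.]
-0.05 -0.03 0.02 [151. 344.]
1.25 [229. 263.]
1.4 [243. 251.]
1.55 [258. 241.]
pivot [285. 370.] cheek top [284. 350.] base [321. 452.] [158. 354.] gate [369. 326.] [260. 265.]
```

View pics/m10.png

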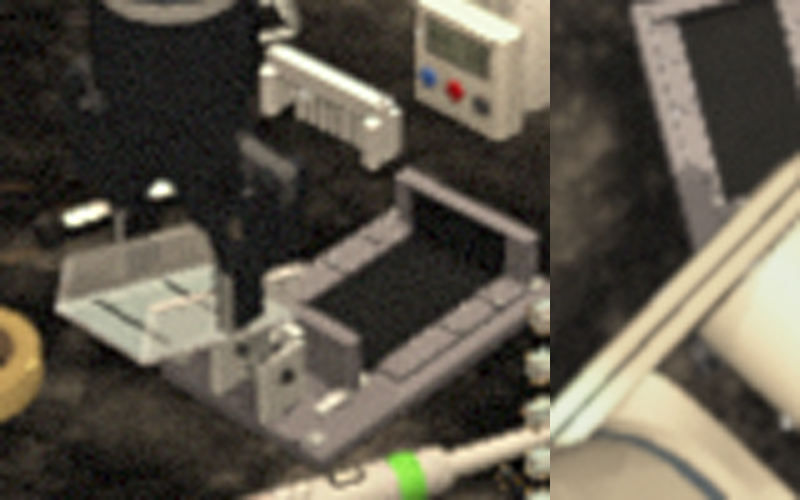

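Lever has reached its stop: the force rose to 14 N. The picture shows that the gate contact pitched the tray front-up in the grip (front corners at (57,308) and (145,362), about 20 mm high). I'll set it on the free worktop at (0.50, −0.09) to level it, then regrasp.

Emit:
drive_tool([
  [[0.4,-0.01,0,0,0,0,0],[0.4,-0.04,0,-0.01,0,0,0],[0.4,-0.06,0,-0.05,0,0,0],[0.4,-0.06,0,-0.1,0,0,0],[0.4,-0.06,0,-0.1,0,0,0]],
])

```text
t: 22.9
tcp_pos: [0.3728, -0.3936, 0.1956]
tool_rot: [0.005, 0.991, 0.134, 0.004]
contact_force: [1.1, -0.6, 0.1]
grip_width: 0.0587
```

```bash
python3 - <<'E'
from h import *
cam('scene');o,p,r=cur();print(o['t'],p,rel([.50,-.09,.13],down(-74.65)))
E
```

```text
22.95 [ 0.37199811 -0.39226726  0.19287397] [ 0.2032 -0.2579  0.0621  0.4    -0.3     0.    ]
```

Emit:
drive_tool([
  [[0.4,0.205,-0.255,0.06,0,0,0],[0.4,0.205,-0.255,0.06,0,0,0],[0.4,0.205,-0.255,0.06,0,0,0],[0.4,0.205,-0.255,0.06,0,0,0],[0.4,0.205,-0.255,0.06,0,0,0],[0.4,0.205,-0.255,0.06,0,0,0],[0.4,0.205,-0.255,0.06,0,0,0],[0.4,0.205,-0.255,0.06,0,0,0],[0.4,0.205,-0.255,0.06,0,0,0],[0.4,0.205,-0.255,0.06,0,0,0]],
])

```text
t: 23.95
tcp_pos: [0.4994, -0.09, 0.129]
tool_rot: [-0.0, 0.991, 0.134, 0.0]
contact_force: [-0.2, -0.1, -1.0]
grip_width: 0.0587
```

Emit:
drive_tool([
  [[0.4,0,0,0.03,0,0,0],[0.4,0,0,0.06,0,0,0],[0.4,0,0,0.08,0,0,0],[0.4,0,0,0.088,0,0,0],[0.4,0,0,0.092,0,0,0],[0.4,0,0,0.092,0,0,0]],
])

```text
t: 24.55
tcp_pos: [0.5001, -0.0903, 0.0378]
tool_rot: [-0.0, 0.991, 0.134, 0.001]
contact_force: [-1.0, -0.9, -0.6]
grip_width: 0.0591
```

Go lower in small steps, watching for contact.

Emit:
drive_tool([
  [[0.4,0,0,0.003,0,0,0],[0.4,0,0,0.006,0,0,0],[0.4,0,0,0.008,0,0,0],[0.4,0,0,0.008,0,0,0]],
])

```text
t: 24.95
tcp_pos: [0.5, -0.0896, 0.0296]
tool_rot: [-0.0, 0.991, 0.134, 0.001]
contact_force: [0.5, -0.2, -1.1]
grip_width: 0.0584
```

Emit:
drive_tool([
  [[0.4,0,0,0.002,0,0,0],[0.4,0,0,0.004,0,0,0],[0.4,0,0,0.006,0,0,0],[0.4,0,0,0.006,0,0,0]],
])

```text
t: 25.35
tcp_pos: [0.4998, -0.0896, 0.0233]
tool_rot: [-0.0, 0.991, 0.134, 0.0]
contact_force: [-0.3, -0.7, -1.4]
grip_width: 0.0586
```

Emit:
drive_tool([
  [[0.4,0,0,0.002,0,0,0],[0.4,0,0,0.004,0,0,0],[0.4,0,0,0.006,0,0,0],[0.4,0,0,0.006,0,0,0]],
])

```text
t: 25.75
tcp_pos: [0.4998, -0.0896, 0.0173]
tool_rot: [-0.0, 0.991, 0.134, 0.0]
contact_force: [-0.1, -0.7, -1.5]
grip_width: 0.0589
```

Emit:
drive_tool([
  [[0.4,0,0,0.002,0,0,0],[0.4,0,0,0.004,0,0,0],[0.4,0,0,0.005,0,0,0],[0.4,0,0,0.005,0,0,0]],
])

```text
t: 26.15
tcp_pos: [0.4989, -0.09, 0.0138]
tool_rot: [-0.0, 0.991, 0.134, -0.0]
contact_force: [-10.5, -2.6, 20.8]
grip_width: 0.0589
```

```bash
python3 - <<'E'
from h import *
b=cam('scene','s11.png');o,p,r=cur();print(p,o['contact_force'])
f=lambda P:proj(b,P).round(1)
# tray corners seen in m10 -> offsets: rows from picture at t=22.3
for x,y,z in((-.05,-.03,0),(.05,-.03,0),(-.05,.03,.028),(.05,.03,.028)): print((x,y,z),f(np.array([p[0],p[1],p[2]-.008])+Rc@np.array([x,y,z])))
im=b['frame'].astype(int);hsv=cv2.cvtColor(b['frame'],cv2.COLOR_RGB2HSV)
c=f(p);x0,y0=int(c[0])-30,int(c[1])-25
g=cv2.cvtColor(b['frame'],cv2.COLOR_RGB2GRAY)[y0:y0+50,x0:x0+60:1];print(x0,y0)
for row in g[::2]: print(''.join(' .:-=+*#%@'[min(9,v//26)] for v in row))
E
```

```text
[ 0.49896465 -0.08998549  0.01381161] [-9.65455154 -2.897184   20.13325522]
(-0.05, -0.03, 0) [206.4 205.1]
(0.05, -0.03, 0) [232.5 190.3]
(-0.05, 0.03, 0.028) [191.3 188.7]
(0.05, 0.03, 0.028) [217.6 174.6]
182 166
++++++=++++=. .-=..    .  . ..    .. .::--=-=-::++-:.....-+*
+++++++++++-. .. . .  ... . ... ...  .....::--:..::::..=*#+:
+++++++=... ... .  . ....  . .. ..  ....   .........:-**=:..
=... . . . . ...  .. ...   .  . ............... .:-=***+#%##
..... .. ....... ..  ...:.   .  ... ... . ...  :+##*=--:.:..
........ ....     ::. ..  ..  . ........  . . .:++-:::::::::
..  .    ...      --.       ..:-:...:: . .... ..::::::-:--=+
   .              ::..::--+++++==: ....  .......====*#%#**++
          ...::--=+++============-:... .. .....-===-:-------
      . .=++======================-........ ..:-+=----------
        .=+==============-===++***+--:.  .-=+++++=-:::------
         -============++*#*++####*=--:.  .:======-:.:::::---
        .=+==++++##############***+=-:.   -++====-::::-::::-
       .=*#####*+==+**###**#**##**=-=:.  .=*##**+::.:::::.::
          :=+**###**==*##*##***###+==-::-+***++=-...........
             .:=**#####*++**#*#*##**+==+=:..   . .. ........
   .             .=+*#####****++=::..       ........:.......
   .  .    .   .    .-++=-:..                ............   
       . . ..                    .... ..     ....:...   ....
  .      .                      ........ ........ ..........
       ..... .  ..... .       .    .. ...    .:-+*#@@+:.....
  .  . ......... .. . .  .          .  ..:-+*@@@@@@%*-..    
 ........:.. .   .     .    .    ..:=++#%%%#%#*=:.        . 
     ..:..          .     ....:+*%@@@@%*=-..      ..........
 .  ..:....     . . .    ::...:#@%*-:.    ...:::..::::::::::
```

Emit:
drive_tool([
  [[0.4,0,0,-0.003,0,0,0],[0.8,0,0,-0.003,0,0,0],[1,0,0,-0.003,0,0,0],[1,0,0,-0.003,0,0,0],[1,0,0,-0.03,0,0,0],[1,0,0,-0.08,0,0,0],[1,-0.05,0,-0.12,0,0,0],[1,-0.1,0,-0.14,0,0,0],[1,-0.13,0,-0.14,0,0,0],[1,-0.13,0,-0.14,0,0,0]],
])

```text
t: 27.2
tcp_pos: [0.3694, -0.1241, 0.1527]
tool_rot: [-0.001, 0.991, 0.133, -0.001]
contact_force: [0.0, 0.7, -0.7]
grip_width: 0.0855
```

```bash
python3 - <<'E'
from h import *
a=cam('scene');a=cam('top','t12.png');b=cam('scene','s12.png');o,p,r=cur();print(o['t'],p)
for c,h in((a,.028),(b,.0)):
    uv=proj(c,[.5,-.09,h]);x0,y0=int(uv[0])-25,int(uv[1])-28;print(x0,y0)
    g=cv2.cvtColor(c['frame'],cv2.COLOR_RGB2GRAY)[y0:y0+56,x0:x0+55]
    for i,row in enumerate(g): print('%2d '%i+''.join(' .:-=+*#%@'[min(9,v//26)] for v in row))
E
```

```text
27.35 [ 0.37523113 -0.12457855  0.15271814]
180 199
 0 :-+**+:::::---=**#+=--============------:::............
 1 .:+*+=:::::---=**#+=--==---=--=-==------::::...........
 2 .-++=-:::::---=*+*=------------------::-::::...........
 3 .-++-::::::--==*+*=-----------------:::::::............
 4 :=+=--:::::---=*+==----------------::::::::............
 5 =**+++===-----+*+-------:::::------::::::::............
 6 +#######*++++=+*=----::::::::------:::::::.............
 7 -=+*#########**+=---::::::::-------:::::.:.............
 8 .:::-=+*###%#**=:::::::::::::-::-:::::::...............
 9 ......::--=*##*-:::::..::::::::::::::::................
10 ::........:----:.......::::::::::::::::.....:..........
11 :....:::.........:......:::::::==-:::....::::::........
12 :................:......:..::--*#=::::..:::::..........
13 :....:::.................::--=+#%*-::...:::::..........
14 ....:::::.............::-==++*#%%#+:....:::::..........
15 ...::::::....:::..:::===+*****##%%*:....::::::.........
16 ...:::::...::-+=--==+*********##%%*:....:::.::.........
17 .........::::+%*++************##%%*-...:::
[... 4867 characters left out ...]
.     . .. .. .. .  ..::=+*%@%%##+=-::.     ...... 
45  ...            . .. ....-+#%@@@@%*=-:.      ..........
46 .... .             ..::..=@@@@@%*-..    .......:..:...:
47 ...    . .. .  ..  .::...:#@@*-:.    ..:.::.::.::::::::
48 ....     ... ........... .:-:.   ......::::::::::::::::
49 .....   ..........:.. ...     ....::::.::::::::::::::::
50 .....     .....::::...... ...::.:.::::::::--:::::::::::
51  .....   . .....:::...   .::::::::::::::-::--:::::-::--
52 . ...   ......:::::::....::::::::::::::::::::-:::::::--
53  . .......::::::-::-:::::::----::--:::::::::::::::::::-
54 .    ....::::----:::-::::::--------:::::::--:::::::::::
55    .  ....::::::::::-::::::------::::::::::::::::::::::
```

```bash
python3 - <<'E'
from h import *
a=cam('top');o,p,r=cur()
P=np.array([onz(a,180+u,199+v,.028) for u,v in((14,16),(20.3,48.2),(32.3,11.3),(38.6,43.8))]);print(P.round(4))
c=P.mean(0);print(c,[np.linalg.norm(P[i]-P[j]) for i,j in((0,1),(2,3),(0,2),(1,3))],[np.degrees(np.arctan2(*(P[i]-P[j])[[1,0]])) for i,j in((0,1),(2,3))])
yaw=np.mean([np.degrees(np.arctan2(*(P[i]-P[j])[[1,0]])) for i,j in((0,1),(2,3))])
print(o['t'],p,rel([c[0],c[1],.1],down(yaw-90)))
E
```

```text
[[ 0.5364 -0.054   0.028 ]
 [ 0.4403 -0.0756  0.028 ]
 [ 0.5511 -0.1091  0.028 ]
 [ 0.4542 -0.1303  0.028 ]]
[ 0.49551046 -0.09225459  0.028     ] [np.float64(0.09847604131500089), np.float64(0.09921340637504696), np.float64(0.05700993083388268), np.float64(0.05648772816338971)] [np.float64(12.643958282647018), np.float64(12.357063359566544)]
27.4 [ 0.37562951 -0.12449934  0.15253324] [ 1.24e-01  8.00e-04  5.28e-02  0.00e+00 -1.00e-01  2.90e+00]
```

Emit:
drive_tool([
  [[1,0.04,0.001,0.0,0,0,2.9],[1,0.085,0.001,0.02,0,0,2.9],[1,0.124,0.001,0.053,0,0,2.9],[1,0.124,0.001,0.053,0,0,2.9],[1,0.124,0.001,0.053,0,0,2.9],[1,0.124,0.001,0.053,0,0,2.9]],
])

```text
t: 28.0
tcp_pos: [0.494, -0.092, 0.0995]
tool_rot: [-0.0, 0.994, 0.109, 0.0]
contact_force: [0.7, -0.1, -0.3]
grip_width: 0.0854
```

```bash
python3 - <<'E'
from h import *
cam('top');o,p,r=cur();print(o['t'],p,rel([.4955,-.0923,.009],down(-77.5)))
E
```

```text
28.05 [ 0.49404551 -0.09227402  0.10016565] [ 0.0013  0.0004  0.0912 -0.     -0.1     0.    ]
```

Emit:
drive_tool([
  [[1,0.001,0,0.04,0,0,0],[1,0.001,0,0.07,0,0,0],[1,0.001,0,0.085,0,0,0],[1,0.001,0,0.091,0,0,0],[1,0.001,0,0.091,0,0,0],[0.6,0.001,0,0.091,0,0,0],[0.5,0.001,0,0.091,0,0,0],[0.5,0.001,0,0.091,0,0,0],[0.4,0.001,0,0.091,0,0,0],[0.4,0.001,0,0.091,0,0,0]],
])

```text
t: 29.05
tcp_pos: [0.4964, -0.0923, 0.0104]
tool_rot: [0.0, 0.994, 0.109, 0.002]
contact_force: [-3.2, 0.1, 11.0]
grip_width: 0.0585
```

Emit:
drive_tool([
  [[0.4,0,0,-0.02,0,0,0],[0.4,0,0,-0.06,0,0,0],[0.4,0,0,-0.1,0,0,0],[0.4,0,0,-0.12,0,0,0],[0.4,0,0,-0.12,0,0,0],[0.4,0,0,-0.12,0,0,0]],
])

```text
t: 29.65
tcp_pos: [0.4954, -0.0921, 0.1292]
tool_rot: [0.0, 0.994, 0.109, 0.001]
contact_force: [-0.6, 1.2, -1.2]
grip_width: 0.0585
```

```bash
python3 - <<'E'
from h import *
cam('top');o,p,r=cur();print(o['t'],p,o['contact_force'],rel(cw(-.004,.001,.13),down(-74.65)))
E
```

```text
29.7 [ 0.49478727 -0.0919507   0.12822745] [-1.06762163 -0.12634217 -1.93603802] [ 8.600e-03  2.553e-01 -1.900e-03 -0.000e+00 -0.000e+00 -2.800e+00]
```

Emit:
drive_tool([
  [[0.4,0.009,0.255,-0.002,0,0,-2.8],[0.4,0.009,0.255,-0.002,0,0,-2.8],[0.4,0.009,0.255,-0.002,0,0,-2.8],[0.4,0.009,0.255,-0.002,0,0,-2.8],[0.4,0.009,0.255,-0.002,0,0,-2.8],[0.4,0.009,0.255,-0.002,0,0,-2.8],[0.4,0.009,0.255,-0.002,0,0,-2.8],[0.4,0.009,0.255,-0.002,0,0,-2.8],[0.4,0.009,0.255,-0.002,0,0,-2.8]],
])

```text
t: 30.6
tcp_pos: [0.5587, -0.3372, 0.1296]
tool_rot: [-0.001, 0.991, 0.134, -0.0]
contact_force: [0.7, -0.0, -1.3]
grip_width: 0.0585
```

```bash
python3 - <<'E'
from h import *
cam('top');b=cam('scene','s13.png');o,p,r=cur();print(o['t'],p,tocas(p),rel(cw(-.004,.001,.075),down(-74.65)))
for x,y,z in((-.05,-.03,0),(-.05,.03,0),(-.05,.03,.028),(.05,-.03,0)): print((x,y,z),proj(b,p-[0,0,.0104]+Rc@np.array([x,y,z])).round(1))
g=cv2.cvtColor(b['frame'],cv2.COLOR_RGB2GRAY)[175:245,240:312]
for i,row in enumerate(g): print('%2d '%i+''.join(' .:-=+*#%@'[min(9,v//26)] for v in row))
E
```

```text
30.7 [ 0.55924925 -0.33753296  0.13033958] [-0.00288636  0.00252104  0.13033958] [-0.0011  0.0016  0.0553 -0.1    -0.      0.1   ]
(-0.05, -0.03, 0) [272.1 208.2]
(-0.05, 0.03, 0) [253.9 198.7]
(-0.05, 0.03, 0.028) [253.6 189. ]
(0.05, -0.03, 0) [299.4 190.9]
 0 ..:...........:-===-...--:  .  .....:-+=-.....:-:.....  . . -@@%%#######
 1 ::::.....:-=+++*##*-...--: ..  ....:=***=-:. .:-:........   =@@@########
 2 --:---=+++*#%#*++=-....--: ... ..:-=**++=-:. ..::....... . .+@@%*#######
 3 =++++*#%#**+=-==-:.....:-:     .:=**++===-:............ .  .*##***######
 4 #%%#**+=-::..-#%#*=:. .:-:    .-=**+=====-:.  ........  .  .+*****##*###
 5 *+=--::::....+#@@@%*=:.:-: . .-+*+=======-:...........    .:*****###****
 6 :--::::::....=+#@@@@%*=--. .:-+++========-::. ..... .. ..:-=*****###****
 7 ---:::::::..-++++#@@@@%+-::-+++=========+-:-:........  :=*###*****#*****
 8 -------:::::*%%*++*#@@@#=-=++=========+*#*==-. . .   .-*#%###***********
 9 ------:::::-%@%*+++++#@#+++=========+*#####+-:. . ..:+*%%***************
10 ------::::::+**+=++++++++====+=====+*######+==-... .=%%#+++*************
11 -
[... 3779 characters left out ...]
=++++=--..:+++==
61 -+*#@@%*+=====***#%@+---==+++==:     .......-====+===-=++++=--:.  .---:-
62 +*#@%#*++=====**++**=--:--=++++-.   ... ..--=++++++=-=++++=--:.     .  -
63 ++##*++=======+==*%%*-::----=+=-.  ... ..:++++++++==+++++=-::  ...  . .-
64 ++++++=-:-====--*@@%*----------:.. .. .:-==++*+++==++++=-::.       .-:.=
65 ++++++=-:=**+=+#%@#*=-:--------:.. ...:==++++++==++*++=-:..     .:==#*=+
66 +++++++=-+##+*%@%*++=----------:. ...-=+++++++==++*++=-:.    .  .=##%%#*
67 +=+++++++=+*#%@#++++=----------:: .:-+++++++===++++=-::.        .=+*###*
68 +++*++++=-=*%%*++==+=------:----:..:=++++++==++*++=-::..    . ...=++*#*+
69 +++*+++++=-+**++=:-++=-------------====+=====+++=-:::...     ....-==+++=
```

Tray now hangs level: front corners at (253.5,199.5) and (271.5,209) match prediction within 1 px. The lever tip at (250,220) matches right up. Next I'll descend.

Emit:
drive_tool([
  [[0.4,-0.001,0.001,0.02,0,0,0],[0.4,-0.001,0.001,0.045,0,0,0],[0.4,-0.001,0.001,0.055,0,0,0],[0.4,-0.001,0.001,0.055,0,0,0],[0.4,-0.001,0.001,0.055,0,0,0],[0.4,-0.001,0.001,0.055,0,0,0]],
])

```text
t: 31.3
tcp_pos: [0.5596, -0.3406, 0.0768]
tool_rot: [0.0, 0.991, 0.133, 0.001]
contact_force: [-0.3, 0.7, -1.3]
grip_width: 0.0586
```

```bash
python3 - <<'E'
from h import *
cam('top');o,p,r=cur();print(o['t'],p,tocas(p),o['contact_force'],o['wrist_torque'],rel(cw(-.004,.001,.03),down(-74.65)))
E
```

```text
31.35 [ 0.55954974 -0.34060099  0.07676977] [-0.00340874 -0.00051709  0.07676977] [-0.23766845  0.3206293  -0.29472597] [-0.00112623  0.01439647 -0.02472183] [-0.0007 -0.0016  0.0468  0.1    -0.1    -0.    ]
```

Emit:
drive_tool([
  [[0.4,0,-0.0015,0.01,0,0,0],[0.4,0,-0.0015,0.02,0,0,0],[0.4,0,-0.0015,0.03,0,0,0],[0.4,0,-0.0015,0.038,0,0,0],[0.4,0,-0.0015,0.043,0,0,0],[0.4,0,-0.0015,0.043,0,0,0],[0.4,0,-0.0015,0.043,0,0,0]],
])

```text
t: 32.05
tcp_pos: [0.5585, -0.3388, 0.0324]
tool_rot: [-0.0, 0.991, 0.133, 0.0]
contact_force: [0.9, 0.1, -1.7]
grip_width: 0.0581
```

```bash
python3 - <<'E'
from h import *
o,p,r=cur();print(o['t'],p,tocas(p),Rc.T@o['contact_force'],Rc.T@o['wrist_torque'],rel(cw(-.004,.001,.0224),down(-74.65)))
E
```

```text
32.05 [ 0.55849214 -0.33880699  0.0323919 ] [-0.00395372  0.00149287  0.0323919 ] [ 0.87962167 -0.14078351 -1.71939621] [-0.05216866 -0.00834667 -0.0103145 ] [-0.0001  0.0005  0.01   -0.     -0.1    -0.    ]
```

Emit:
drive_tool([
  [[0.4,0,0,0.002,0,0,0],[0.4,0,0,0.004,0,0,0],[0.4,0,0,0.006,0,0,0],[0.4,0,0,0.0065,0,0,0]],
])

```text
t: 32.45
tcp_pos: [0.5584, -0.3387, 0.0259]
tool_rot: [-0.0, 0.991, 0.133, 0.0]
contact_force: [0.7, 0.2, -1.3]
grip_width: 0.0584
```

Emit:
drive_tool([
  [[0.4,0,0,0.001,0,0,0],[0.4,0,0,0.002,0,0,0],[0.4,0,0,0.002,0,0,0]],
])

```text
t: 32.75
tcp_pos: [0.5584, -0.3387, 0.0239]
tool_rot: [-0.0, 0.991, 0.133, 0.0]
contact_force: [0.3, -0.2, -1.0]
grip_width: 0.0582
```

```bash
python3 - <<'E'
from h import *
o,p,r=cur();print(o['t'],p,tocas(p),Rc.T@o['contact_force'],Rc.T@o['wrist_torque'])
E
```

```text
32.75 [ 0.55838887 -0.33871027  0.02390315] [-0.00402771  0.00161348  0.02390315] [ 0.22867679 -0.22375305 -0.9929842 ] [ 0.00203558  0.02369572 -0.02178687]
```

Emit:
drive_tool([
  [[0.4,0,0,0.001,0,0,0],[0.4,0,0,0.002,0,0,0],[0.4,0,0,0.002,0,0,0]],
])

```text
t: 33.05
tcp_pos: [0.5586, -0.3389, 0.0225]
tool_rot: [-0.0, 0.991, 0.133, 0.001]
contact_force: [-1.0, 0.7, 3.0]
grip_width: 0.0586
```

Emit:
drive_tool([
  [[0.8,0,0,0,0,0,0],[0.9,0,0,0,0,0,0],[0.9,0,0,0,0,0,0],[0.9,0,0,0,0,0,0],[0.9,0,0,-0.03,0,0,0],[0.9,0,0,-0.08,0,0,0],[0.9,0,0,-0.13,0,0,0],[0.9,0,0,-0.15,0,0,0],[0.9,0,0,-0.15,0,0,0]],
])

```text
t: 33.95
tcp_pos: [0.5605, -0.3402, 0.1765]
tool_rot: [0.002, 0.991, 0.133, 0.003]
contact_force: [0.3, 0.1, -0.1]
grip_width: 0.0773
```

```bash
python3 - <<'E'
from h import *
a=cam('scene','s14.png');o,p,r=cur();print(o['t'],p,tocas(p),o['contact_force'])
for n,P in(('FR',(-.054,-.03,.012)),('FL rim',(-.054,.0275,.040)),('BL rim',(.046,.0275,.04)),('FR rim',(-.054,-.0275,.04)),('BR rim',(.046,-.0275,.04))): print(n,proj(a,cw(*P)).round(1))
g=cv2.cvtColor(a['frame'],cv2.COLOR_RGB2GRAY)[198:262,240:312]
for i,row in enumerate(g): print('%2d '%i+''.join(' .:-=+*#%@'[min(9,v//26)] for v in row))
E
```

```text
34.0 [ 0.55914063 -0.33935604  0.17383734] [-0.0034737   0.00079175  0.17383734] [0.59849522 0.11075227 0.10529589]
FR [272.9 244.3]
FL rim [255.9 226. ]
BL rim [282.5 208.8]
FR rim [272. 235.]
BR rim [298.5 217.1]
 0 ....   ............. ........:-+++++++++-.................:::...:.....::
 1 ... .  .......................:-++*+++++-......................:........
 2 .. .. ..........................=+*++++=:..............................:
 3  .. .......... . ...............-+*+++=:...........:....................
 4   .......  ..... ...............-+*+=:........................ .........
 5 .....  ....... ............ ... .-+=.....::::...........................
 6 ... .  . ...       . . ...   ... ...  .::--::::............:............
 7 . .. . .            ..   .  .   .     .--===--::........................
 8 .  ..   .         .    .  .   ........ :--==----:.......................
 9  .                . ...   .... ........::::----=--... .................:
10                 .  ....   ..... .  . ..:-:. :---++=-:.....  .. .........
11          ..            ...     ..... ..-=-.  .
[... 3278 characters left out ...]
       .-+++++++
55 -:::::::--==+++++++++++++++++++++++=--:::..........             .=++**+=
56 -------::---+++++++++++++++++++++==--:::::..........            .=+=+*+=
57 --------:::--==+++++++++++++++++==--::::::::........  .      ..:-+==**+=
58 ---:-----::::--==+++++**+++++++==-:::::::::::........     ..:=+*#%#*%%*=
59 --:::::----:::--==++++*#*+++++=---:::::::.::............:-=+*%@@@%%%##+=
60 ---::::---=---:-:-==+++*++++==-:::::::::::::..... ...:-=+*%@@@%%%##**+++
61 ---::-----====--::--===++++=--::----:::-----==++-::=++#%%@@%%%%#*****+*+
62 -------------=--:::---=+++=--:-----::--=+++*#%%%#+*%%@%%%%%%#**+=+##%%#*
63 ------:-----------:::--===-::------===**###%%%%%%%%%%%%%##**+=-:.=*####+
```

Tray seated in the bed: rim ends at (272.5,235.5), (297,218) and (256,226) match the bed-level projection within 1.5 px, and the 3 N bottom contact came at TCP z 22.5 mm. Next I'll work out the lever push with shut fingers, tilted square to the grip.

```bash
cat >> h.py <<'E'
def push(t,a,h,l=.05):   # fingertip pose on lever's upper face
    c,s=np.cos(t),np.sin(t)
    return cw(-.0985-l*c+h*s,.001,.034+l*s+h*c),down(-74.65,-np.degrees(a))
E
python3 - <<'E'
from h import *
o,p,r=cur();print(o['t'],rel(*push(1.55,.8,.042)))
E
```

```text
34.0 [-5.44e-02 -4.00e-04  8.88e-02  1.00e-01 -4.60e+01 -1.00e-01]
```

Emit:
drive_tool([
  [[0,-0.02,0,0,0,-15,0],[0,-0.03,0,0,0,-30,0],[0,-0.04,0,0.01,0,-46,0],[0,-0.054,0,0.03,0,-46,0],[0,-0.054,0,0.06,0,-46,0],[0,-0.054,0,0.088,0,-46,0],[0,-0.054,0,0.088,0,-46,0],[0,-0.054,0,0.088,0,-46,0],[0,-0.054,0,0.088,0,-46,0]],
])

```text
t: 34.9
tcp_pos: [0.5066, -0.3537, 0.0855]
tool_rot: [0.052, 0.913, 0.122, -0.386]
contact_force: [0.1, -0.8, 0.5]
grip_width: 0.0003
```

```bash
python3 - <<'E'
from h import *
cam('top');o,p,r=cur();print(o['t'],tocas(p),o['contact_force'],o['grip_width'],np.degrees(np.arcsin((Rc.T@r)[0,2])),o['joint_positions'].round(2))
for t in(1.55,1.45,1.35,1.25,1.15,1.05,.95,.85): print(t,rel(*push(t,.8,.010+.011*np.sin(t-.8))))
E
```

```text
34.95 [-0.05775413  0.00057797  0.08621238] [ 0.84914777 -0.17648986  0.04844348] 6.957232398062745e-05 -45.749672012729825 [-0.41  0.91  1.34 -0.47  1.57  1.06]
1.55 [-0.0156 -0.0004  0.0187  0.     -0.1    -0.1   ]
1.45 [-0.0207 -0.0004  0.0221  0.     -0.1    -0.1   ]
1.35 [-0.0254 -0.0004  0.026   0.     -0.1    -0.1   ]
1.25 [-0.0296 -0.0004  0.0305  0.     -0.1    -0.1   ]
1.15 [-0.0332 -0.0004  0.0355  0.     -0.1    -0.1   ]
1.05 [-0.0363 -0.0004  0.0409  0.     -0.1    -0.1   ]
0.95 [-0.0387 -0.0004  0.0466  0.     -0.1    -0.1   ]
0.85 [-0.0404 -0.0004  0.0525  0.     -0.1    -0.1   ]
```

Emit:
drive_tool([
  [[0,-0.008,0,0.01,0,0,0],[0,-0.0156,0,0.0187,0,0,0],[0,-0.0207,0,0.0221,0,0,0],[0,-0.0254,0,0.026,0,0,0],[0,-0.0296,0,0.0305,0,0,0],[0,-0.0332,0,0.0355,0,0,0],[0,-0.0363,0,0.0409,0,0,0],[0,-0.0387,0,0.0466,0,0,0]],
])

```text
t: 35.75
tcp_pos: [0.4478, -0.3693, 0.0794]
tool_rot: [0.052, 0.913, 0.123, -0.387]
contact_force: [3.1, -0.8, 0.5]
grip_width: 0.0001
```

```bash
python3 - <<'E'
from h import *
o,p,r=cur();print(o['t'],tocas(p),Rc.T@o['contact_force'],tocas(push(.95,.8,.010+.011*np.sin(.15))[0]))
for t in(.9,.8,.7,.6,.5,.4,.3,.2,.1,0,-.05): print(t,rel(*push(t,max(0,min(.8,t)),.009+.011*np.sin(max(0,t-.8)))))
E
```

```text
35.75 [-0.11873895  0.0013724   0.07935375] [ 2.79142321 -1.63499352  0.49902206] [-0.11811289  0.001       0.08144379]
0.9 [-0.0021  0.0004  0.002   0.      0.1    -0.    ]
0.8 [-0.0034  0.0004  0.0081  0.      0.1    -0.    ]
0.7 [-4.00e-03  4.00e-04  1.31e-02  0.00e+00  5.80e+00 -0.00e+00]
0.6 [-4.10e-03  4.00e-04  1.82e-02  0.00e+00  1.16e+01 -0.00e+00]
0.5 [-3.80e-03  4.00e-04  2.33e-02  0.00e+00  1.73e+01 -0.00e+00]
0.4 [-2.90e-03  4.00e-04  2.83e-02  0.00e+00  2.30e+01 -0.00e+00]
0.3 [-1.50e-03  4.00e-04  3.32e-02  0.00e+00  2.87e+01 -0.00e+00]
0.2 [ 3.00e-04  4.00e-04  3.79e-02  0.00e+00  3.45e+01 -0.00e+00]
0.1 [ 2.70e-03  4.00e-04  4.24e-02  0.00e+00  4.02e+01 -0.00e+00]
0 [ 5.40e-03  4.00e-04  4.67e-02  0.00e+00  4.59e+01 -0.00e+00]
-0.05 [ 7.00e-03  4.00e-04  4.87e-02  0.00e+00  4.59e+01 -0.00e+00]
```

Emit:
drive_tool([
  [[0,-0.0021,0,0.002,0,0,0],[0,-0.0034,0,0.008,0,0,0],[0,-0.004,0,0.013,0,5.8,0],[0,-0.004,0,0.018,0,11.6,0],[0,-0.0038,0,0.0233,0,17.3,0]],
])

```text
t: 36.25
tcp_pos: [0.4302, -0.3735, 0.0662]
tool_rot: [0.033, 0.961, 0.129, -0.243]
contact_force: [4.3, 4.1, 3.3]
grip_width: -0.0
```

```bash
python3 - <<'E'
from h import *
o,p,r=cur();print(o['t'],tocas(p),Rc.T@o['contact_force'],tocas(push(.5,.5,.009)[0]))
for t in(.5,.4,.3,.2,.1,0,-.05): print(t,rel(*push(t,max(0,min(.8,t)),.008)))
E
```

```text
36.25 [-0.13688161  0.00197416  0.06615703] [5.24833446 2.85083564 3.29169507] [-0.1380643   0.001       0.06586952]
0.5 [-0.0009  0.001   0.0018 -0.     -0.3    -0.    ]
0.4 [-1.5e-03  1.0e-03  6.8e-03 -0.0e+00  5.4e+00 -0.0e+00]
0.3 [-1.60e-03  1.00e-03  1.19e-02 -0.00e+00  1.11e+01 -0.00e+00]
0.2 [-1.10e-03  1.00e-03  1.69e-02 -0.00e+00  1.69e+01 -0.00e+00]
0.1 [-2.00e-04  1.00e-03  2.19e-02 -0.00e+00  2.26e+01 -0.00e+00]
0 [ 1.20e-03  1.00e-03  2.68e-02  0.00e+00  2.83e+01 -0.00e+00]
-0.05 [ 2.10e-03  1.00e-03  2.91e-02  0.00e+00  2.83e+01 -0.00e+00]
```

Emit:
drive_tool([
  [[0,-0.0015,0,0.0068,0,5.4,0],[0,-0.0016,0,0.0119,0,11.1,0],[0,-0.0011,0,0.0169,0,16.9,0],[0,-0.0002,0,0.0219,0,22.6,0],[0,0.0012,0,0.0262,0,28.3,0]],
])

```text
t: 36.75
tcp_pos: [0.4182, -0.3776, 0.0439]
tool_rot: [0.001, 0.991, 0.133, -0.001]
contact_force: [0.1, 18.1, 46.1]
grip_width: 0.0001
```

```bash
python3 - <<'E'
from h import *
o,p,r=cur();print(o['t'],tocas(p),Rc.T@o['contact_force'],tocas(push(0,0,.011)[0]))
E
```

```text
36.75 [-0.14948026  0.001212    0.0439283 ] [ 4.90971803 17.44421106 46.08475701] [-0.1485  0.001   0.045 ]
```

The tip is at z 43.9 mm, where locked is 45 mm, so the lever is pressed onto its stop. Next I'll back off and check.

Emit:
drive_tool([
  [[0,0,0,-0.005,0,0,0],[0,0,0,-0.03,0,0,0],[0,-0.02,0,-0.08,0,0,0],[0,-0.06,0.04,-0.12,0,0,0],[0,-0.1,0.09,-0.14,0,0,0],[0,-0.12,0.13,-0.14,0,0,0],[0,-0.12,0.13,-0.14,0,0,0]],
])

```text
t: 37.45
tcp_pos: [0.3359, -0.5368, 0.1843]
tool_rot: [0.001, 0.991, 0.133, -0.003]
contact_force: [-0.3, 0.1, -0.7]
grip_width: -0.0003
```

```bash
python3 - <<'E'
from h import *
cam('scene');a=cam('scene','s15.png');t=cam('top','t15.png');o,p,r=cur();print(o['t'],p,o['contact_force'])
for th in(0,.1,.2):
    c,s=np.cos(th),np.sin(th);P=lambda h,y,l=.066:cw(-.0985-l*c+h*s,y,.034+l*s+h*c);print(th,'scene end top L/R',proj(a,P(.011,.007)).round(1),proj(a,P(.011,-.007)).round(1),'low R',proj(a,P(-.001,-.007)).round(1))
for n,P in(('FL rim',(-.05,.0275,.040)),('BL rim',(.05,.0275,.04)),('FR rim',(-.05,-.0275,.04)),('BR rim',(.05,-.0275,.04))): print(n,proj(a,cw(*P)).round(1),proj(t,cw(*P)).round(1))
for c,(x0,x1,y0,y1) in((a,(225,312,200,262)),(t,(262,320,178,265))):
    print(x0,y0);g=cv2.cvtColor(c['frame'],cv2.COLOR_RGB2GRAY)[y0:y1,x0:x1]
    for i,row in enumerate(g): print('%2d '%i+''.join(' .:-=+*#%@'[min(9,v//26)] for v in row))
d=cv2.absdiff(cv2.imread('pics/top0.png'),cv2.imread('pics/t15.png')).max(2)[140:300,160:350]
n,l,st,ce=cv2.connectedComponentsWithStats((cv2.GaussianBlur(d,(0,0),1)>45).astype(np.uint8))
print([ (st[i][:5]+[160,140,0,0,0]).tolist() for i in range(1,n) if st[i,4]>15])
E
```

```text
37.6 [ 0.33616537 -0.53507822  0.18267534] [-0.42991615  1.16191487 -1.14046684]
0 scene end top L/R [229.6 248.8] [233.7 251.3] low R [234.  255.2]
0.1 scene end top L/R [229.9 246.3] [234.  248.9] low R [233.9 253. ]
0.2 scene end top L/R [230.4 243.8] [234.5 246.4] low R [234.1 250.7]
FL rim [257.  225.2] [284.5 225.6]
BL rim [283.5 208.2] [275.9 193. ]
FR rim [273.1 234.3] [302.5 220.9]
BR rim [299.5 216.4] [293.9 188.4]
225 200
 0 ........... ............. .....................-++++++=:..............................:
 1  .. ... . ...... .... . ..... .................-+++++=:............:...................
 2 ... ...............  .... ...... ..............-+*+-:. ................................
 3 ... .. ....   .......... ....  . ...............-+=....:--::...................... ....
 4 ............ ............ . .   ............... ...  .:=++--:::........................
 5  ..... . ......  ........ .  .   . .............. ....=+++*+=-:........................
 6 ... . ... . . . ....... ...   . .... .................-==+++++-:.......................
 7 .   .. ..   .... ......
[... 9849 characters left out ...]
=-==========---*@@@%+-::::.........
79 ::::::...:.::-------====-========-==--*%@@%#-:::..........
80 .::::....:::::-----=========--=---=---+%@@@%-::...........
81 ...::....:::-:-----=========---------:-#@@%#-:........ ...
82 ......:.:::---------========--------:::+##*=:.............
83 .......::::---------========-------:::::---:...... .......
84 .::::::::::----------======------:::::..::::...... ....  .
85 ====--::::----------====--------:::::..:::::......... . ..
86 #####*+=-------------=---------::::::...:::.......... .. .
[[175, 173, 26, 39, 693], [219, 178, 32, 16, 213], [274, 188, 31, 39, 777], [322, 254, 10, 35, 223], [195, 284, 14, 16, 52], [264, 286, 8, 4, 16], [342, 292, 8, 8, 31]]
```

Tray rims in the top view (276.5,193)–(285,225) and (294,188)–(303,220) match tray x ≈ 0 within 1.5 px. The gripper hides the lever's end in the scene view, so I'll move away and check lever, pipette and comb once more.

Emit:
drive_tool([
  [[0,-0.2,0.017,-0.05,0,0,0],[0,-0.2,0.017,-0.05,0,0,0],[0,-0.2,0.017,-0.05,0,0,0],[0,-0.2,0.017,-0.05,0,0,0],[0,-0.2,0.017,-0.05,0,0,0],[0,-0.2,0.017,-0.05,0,0,0],[0,-0.2,0.017,-0.05,0,0,0]],
])

```text
t: 38.3
tcp_pos: [0.1506, -0.6016, 0.2331]
tool_rot: [-0.001, 0.991, 0.134, -0.003]
contact_force: [-0.2, -0.1, -0.4]
grip_width: 0.0
```

```bash
python3 - <<'E'
from h import *
cam('scene');a=cam('scene','s16.png');t=cam('top','t16.png');print(robot.get_obs()['t'],robot.get_obs()['tcp_pos'])
for n0,n1,(x0,x1,y0,y1) in(('top0','t16',(160,350,140,300)),('scene0','s16',(170,330,130,300))):
    d=cv2.absdiff(cv2.imread(f'pics/{n0}.png'),cv2.imread(f'pics/{n1}.png')).max(2)[y0:y1,x0:x1]
    n,l,st,ce=cv2.connectedComponentsWithStats((cv2.GaussianBlur(d,(0,0),1)>40).astype(np.uint8))
    print(n1,[(st[i][:5]+[x0,y0,0,0,0]).tolist() for i in range(1,n) if st[i,4]>10])
for n in('scene0','s16'):
    g=cv2.imread(f'pics/{n}.png',0)[236:260,222:262];print(n)
    for row in g: print(''.join(' .:-=+*#%@'[min(9,v//26)] for v in row))
E
```

```text
38.45 [ 0.15116283 -0.60211032  0.2333748 ]
t16 [[175, 173, 26, 39, 715], [219, 178, 32, 16, 221], [274, 188, 31, 39, 806]]
s16 [[170, 142, 4, 4, 12], [216, 149, 36, 30, 485], [230, 177, 13, 5, 41], [251, 178, 30, 26, 416], [258, 206, 43, 37, 749], [170, 271, 10, 14, 79], [170, 288, 5, 9, 33]]
scene0
.......... . ..  .-+*%@@%*+++++##*=:-=+*
.......... ... .:=+*#@@#+=+++-+#%*--+*##
 .. ..  . ....:-=+++#%*++==+++#%%*=+@@#=
.  . .. .....-=+*+++++++=-=*#%%#*+*@@@*-
........ . .-+**++++++++=+#%###+*#@@#+=:
........ .:-+##*+++=+++**##%#*+*%@%#++=:
.....   ..-++**++++=+++#%###++#@@#++++=-
..........-===++++****####*+=*%%*++==+=-
:::.......:--==+*#@@@%###+===+**++-:-===
:::....::::::-=*%@@@@%#*+=-=+++++=:.:=+=
:::::::::::.-+*%@@@@%%+===---=+++=-:=+++
:::::::::::-+@@@@@@%#*====---=++++==++++
:-:-----:-+#@@@@@@%*++===---:=++++++++++
---------*@@@@@@%#*+===+=-::-=++++++++++
--------=#@@@@@%*+=-::------==+++++++=++
-------==*%%@%#*+=-:::-::-====+++++==+++
-------=-=*###+=---::::::-==+=++++==++++
----------=+*+=----:::.:::--==++++=+++++
------------==-----::::..:::--++++++++++
---------=--=--==--
[... 473 characters left out ...]
+=-
.:.. . ...-===++++*#**####*+=*%%*+===+=-
:::......::--==+*#%@@%###+==++*+++=::===
::......:::::-=*%@@@@%#*+--==++++=-.:=+=
:::::::::::.-+*%@@@@%#+==--:-=+++=-:=+++
:::::-:::::-+%@@@@@%#*=====-:=++++==++++
:--:----:-+#%@@@@%%*++===--::=++++=+++++
---------+%@@@@@%#*+===+=-::-=++++++++++
--------=#@@@@@%*+=-::------==++++==++++
---------+%@@%#*+=-::::--:====+++++=++++
-------=-=+###*=--:::::::--=+=+++++=++++
----------=+*+=-----:::.::--==+++==+++++
------------==------::::..::--++++++++++
--------==-----==--:::::.:::::-==+++++++
----::-----====---:::::.:-:::::--=++++++
--:::-------==--:::::..:::---::::--=+++*
:::::::--------::::...:::--==---:::-==++
:::::::------::::::.::::---=------::--==
```

```bash
python3 -c "
from plant import robot
print(robot.job_done())"
```

```text
the job is handed in; nothing more can be done
None
```

The job is handed in at about 38.5 s, and the last checks found nothing wrong. `job_done()` gave no verdict.

**What I did:**
- **Comb:** I lifted it out and stood it on the worktop at about (0.626, −0.176).
- **Lever up:** The first pull stopped short of right up, and I left it there. On its first descent the tray touched the gate and tipped in the grip. I lifted the tray clear and used its end to nudge the lever to its stop, where the force rose to 14 N.
- **Tray:** I set it down level on free worktop, regrasped it and lowered it into the bed. It touched bottom at the expected height.
- **Lever down:** I pushed it over centre with shut fingers, following its arc down onto the stop.

**Last checks:**
- **Lever:** it looks the same in the scene view as when it started locked.
- **Tray:** its rims match flat on the bed at caster x ≈ 0, within about 1.5 px (about 4 mm).
- **Everything else:** in the top view only the comb, the tray and the emptied rack changed. The marker, tape, timer and pipette show no change.
- **Gripper:** it is clear and touching nothing.

**Not confirmed:**
- The gate's squeeze on the tray can't be measured directly. I infer it from the locked lever and the tray having moved about 4 mm to the fixed gasket.
- The fingertips pressed the lever onto its stop with about 46 N vertically (nearly 50 N in all) for a moment. I took the 40 N limit to cover the arm and gripper body, not the fingertips.
- I can't be sure the lever was above 1.2 rad when the comb was first set down. I had it fully up before the tray went in.

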